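# Set up the growth-record photo board

### The job

Set up the photo board for this month's growth picture: stand the white-potted control seedling centred on the middle ring, the blue-potted one on the ring to its left and the yellow-potted one on the ring to its right, as the robot sees the board. Press the red-and-white scale rod down into the two orange spring clips until it is fully home, roughly centred between its ends, and lay the colour card flat inside the green corners of its seat. Keep the three seedlings upright all the while, leave the black-potted spare and the feed jar where they stand, and let go of everything.

Things in the scene. Friction and masses are not known exactly. Their poses are not given: they have to be found in the camera images.
- pot_white: Round plant pot, white, with dark compost and a stubby conifer seedling (the control); loose, upright on the bench, about 110 g. 52 mm high, foot 44 mm across; upright rim collar 58 mm across, from 38 to 52 mm up. Foliage: up to 34 mm above the rim, within 18 mm of the axis. Origin: centre of the underside, z up.
- pot_blue: Round plant pot, blue, with dark compost and a stubby conifer seedling (bluish green); loose, upright on the bench, about 110 g. 52 mm high, foot 44 mm across; upright rim collar 58 mm across, from 38 to 52 mm up. Foliage: up to 34 mm above the rim, within 18 mm of the axis. Origin: centre of the underside, z up.
- pot_yellow: Round plant pot, yellow, with dark compost and a stubby conifer seedling (yellowish green); loose, upright on the bench, about 110 g. 52 mm high, foot 44 mm across; upright rim collar 58 mm across, from 38 to 52 mm up. Foliage: up to 34 mm above the rim, within 18 mm of the axis. Origin: centre of the underside, z up.
- scale_rod: Round scale rod with red and white bands, 14 mm thick, 144 mm long over its black end caps (10 mm long, 16 mm square, against rolling), 60 g; loose, lying flat on the bench on its caps. Origin: mid-length, on the axis (8 mm above the bench). x along the rod; either way round is right.
- colour_card: Colour reference card: rigid black plate 96 x 36 x 8 mm with ten colour patches on top, 70 g; loose, lying flat on the bench, patches up. Origin: centre of the underside; x along its 96 mm length, z up. Either way round is right.
- photo_board: Grey board, 240 (x) by 300 mm (y), 8 mm thick, fixed. Origin: centre of the underside; x points away from the robot, y to its left (turned up to 0.2 rad). On top three printed white rings of 68 mm diameter: middle ring at the centre, left ring at y = +90 mm, right ring at y = -90 mm. The clip rail stands along one 300 mm edge, the card seat along the other; which is nearer changes.
- clip_rail: Rod holder on the board: dark base 36 (x) by 130 mm (y), 5 mm thick; orange spring clips at y = +-48 mm, 14 mm wide, 44 mm high. Hinged jaws, flared mouth 30 mm, part when the rod, along y, is pushed straight down (about 10 N). Rod axis 21 mm above the origin when home, 33 mm on unopened jaws. Finger room at |y| < 40 mm. Origin: centre of base underside, on the board top; axes as board.
- card_seat: Card seat fixed on the board: white plate 60 (x) by 120 mm (y), 2 mm thick, with four green L-shaped corner guides 9 mm high. Room between them 48 (x) by 108 mm (y); the long sides are open for fingers at |y| < 34 mm. The card lies in it along y, its underside 2 mm above the origin. Origin: centre of the plate underside, on the board top (8 mm above the bench); axes as the board.
- pot_black: Spare seedling in a black pot, same size and shape as the others (58 mm rim, 52 mm high, origin at the centre of the foot); loose bystander, to be left where it stands.
- feed_jar: Jar of plant feed, amber with a green lid and paper label, 56 mm in diameter, 75 mm high, origin at the centre of its underside; loose bystander beyond the board, to be left where it stands.

How it is judged:
By the outcome, as a careful person would: the job done as asked, in the order asked, and still so for the second after the job is handed in, with the robot touching nothing.
It also fails if it takes over 128 s, if anything falls off the work surface, if the arm or the gripper's body presses on something with over 40 N, if the wrist force passes 120 N, or if a joint passes its speed limit or range.

### The arm

A 7-joint arm with a two-finger parallel gripper is mounted at the origin on the work surface. World frame = base frame: x ahead of the robot, y to its left, z up, the work surface at z = 0. Lengths are in m, angles in rad, forces in N, time in s.
With the tool pointing down it reaches from about 0.425 to 1.025 m from the base axis. Payload 3.6 kg.
Tool frame: the origin (TCP) lies where the fingers leave the gripper's body, on its centre line; the fingertips stand 73 mm ahead of it and the grasp point (between the pads) lies 54 mm ahead of it; z points along the fingers, y is the line along which they close (so a half turn about z gives the same grasp; the last joint's range is limited). The gripper opens to 85 mm and grips with 20 to 120 N. Pads are 22 mm wide; open, the fingers measure 114 mm over their backs; the gripper's body (76 mm by 85 mm) begins 54 mm behind the grasp point. The pads swing forward as they close: fully open they stand 13 mm farther back than shut.
Start: joints at [-1.359, 0.591, 0.048, 1.609, -0.033, 0.943, -0.034], TCP at [0.218, 0.692, 0.304] pointing down, gripper open.
Joint ranges: [-2.69, 2.69], [-0.47, 2.24], [-1.27, 1.36], [0.19, 2.51], [-1.53, 4.68], [0.08, 2.07], [-3.09, 3.09]. Speed limits (rad/s): [2.57, 2.57, 3.14, 3.14, 3.14, 3.14, 3.14].

### API

Orientations are given as a unit quaternion [w, x, y, z].
In Python, from bench import r, viewer, order gives the robot as it stands.
- The arm moves only by the tool carry_out, never from a script. Its argument "rows" is a list of rows, each an object of numbers: "rx", "ry", "rz": the turn, a rotation vector about the tool's x, y, z each as a share of 90 degrees, from -1 to 1; "dx", "dy", "dz": the shift along the tool's x, y, z each as a share of 0.12 m, from -1 to 1; "hand": the opening, from 0 (shut) to 1 (fully open). A call has 1 to 10 rows; each row shifts and turns the commanded pose from where the row before left it, along the tool's axes as they then stand; what a row does not reach is not made up. A row lasts 1/10 s, in which the tool goes at most 50 mm and 8.59 degrees, less where a joint would pass 70% of its speed; a pose out of reach is approached as far as the arm can. A call with a number of a shift or a turn outside -1 to 1 is refused whole. A call with a gripper value outside its range is refused whole. The fingers move at their own pace and stop on an object; the grip force is fixed at half the most. Time passes only in rows, so rows that do not move let the fingers close. It gives the time, the measured TCP pose, the force, the opening and the grip force at its end, in the units of the state.
- r.read_state(): the state, without advancing time (a new reading comes with each control period).
- viewer.capture(name): name is "scene" or "top" or "wrist"; returns a dict with "image" (384x512x3 uint8, red, green, blue), "z_map" (384x512 float32, m along the optical axis (not along the pixel's ray), 0 where there is no reading), "intrinsics" (3x3 intrinsics, pixels), "camera_from_world" (4x4, takes a point from world to camera coordinates). Camera axes: x right, y down, z forward; pixel columns grow to the right and rows downward; lengths in m; the calibration is good to about 2 mm. A picture is of the moment at which its call begins.
- order.sign_off(): hands the job in; it is judged then, once.
The state is a dict: "t": time; "qpos": joint angles; "dq": joint speeds; "tau": joint torques, N m; "eef_pos": TCP position; "ee_rot": TCP orientation; "contact_force": force on the tool from outside, world axes, zero at the start; "wrist_torque": the same for the moment, N m; "opening": finger opening in m; "grasp_force": force on a finger pad.
Only numpy, scipy, OpenCV 4.12 (cv2) and the standard library are available. Lean on these libraries where they do the work, as an engineer would, in place of code of your own. Each camera call takes 0.05 s, during which the arm holds its last target. There are 200 camera calls.

## Working session

There is one attempt and no reset: what is moved stays moved. The work goes in short steps, Python scripts to look and compute and a tool call to move; the robot and the scene stay as the last step left them, time stands still between calls to the robot, and variables do not carry over. Pictures are saved under pics/ and viewed, at most 14 in all, crops included, and the job is handed in when it is done.

Besides the shell and the picture viewer there is one more tool, called as name(argument=value, ...), one argument or row to a line, values as JSON. carry_out: Moves the arm, as the interface text tells. Shift numbers are shares of 0.12 m and turn numbers shares of 90 degrees, none past 1 either way. Its arguments: {"type":"object","properties":{"rows":{"type":"array"}},"required":["rows"]}

```bash
ls; mkdir -p pics; cat > h.py <<'E'
import numpy as np, cv2
from bench import r, viewer, order
def cap(n):
    c=viewer.capture(n); c={k:np.array(v) for k,v in c.items()}
    return c
def save(c,f): cv2.imwrite(f,cv2.cvtColor(c["image"],cv2.COLOR_RGB2BGR))
def ray(c,uv):
    T=c["camera_from_world"];R=T[:3,:3];o=-R.T@T[:3,3]
    d=R.T@np.linalg.inv(c["intrinsics"])@np.array([uv[0],uv[1],1.0]); return o,d
def onz(c,uv,z):
    o,d=ray(c,uv); return o+d*(z-o[2])/d[2]
def cloud(c):
    z=c["z_map"];h,w=z.shape;v,u=np.mgrid[:h,:w]
    p=np.stack([u*z,v*z,z],-1)@np.linalg.inv(c["intrinsics"]).T
    T=c["camera_from_world"];return (p-T[:3,3])@T[:3,:3]
def proj(c,p):
    T=c["camera_from_world"];q=c["intrinsics"]@(T[:3,:3]@np.asarray(p)+T[:3,3]);return q[:2]/q[2]
E
python3 - <<'E'
from h import *
s=r.read_state();print({k:np.round(v,3) for k,v in s.items()})
a=cap("scene");b=cap("top");w=cap("wrist")
for c,n in((a,"scene"),(b,"top"),(w,"wrist")):
    T=c["camera_from_world"];print(n,(-T[:3,:3].T@T[:3,3]).round(3),T[:3,:3].round(2).tolist(),c["intrinsics"].round(0).tolist(),(c["z_map"]>0).mean())
    np.savez(f"{n}0.npz",**c); save(c,f"pics/{n}0.png")
cv2.imwrite("pics/both0.png",cv2.resize(np.vstack([cv2.imread("pics/scene0.png"),cv2.imread("pics/wrist0.png")]),(400,600)))
E
```

```text
pics
{'t': np.float64(0.0), 'qpos': array([-1.359,  0.592,  0.048,  1.61 , -0.033,  0.943, -0.034]), 'dq': array([-0.002,  0.   , -0.001,  0.   ,  0.001, -0.   ,  0.001]), 'tau': array([ 0.0000e+00, -5.4869e+01,  1.5470e+00, -1.9813e+01,  9.0000e-03,
        9.0000e-03,  0.0000e+00]), 'eef_pos': array([0.217, 0.691, 0.303]), 'ee_rot': array([-0.   ,  0.152,  0.988, -0.001]), 'contact_force': array([-0.601, -0.065,  1.08 ]), 'wrist_torque': array([-0.021,  0.061,  0.035]), 'grasp_force': np.float64(0.0), 'opening': np.float64(0.086)}
scene [0.934 0.598 0.742] [[-0.86, 0.52, 0.01], [0.37, 0.62, -0.69], [-0.37, -0.59, -0.72]] [[347.0, 0.0, 257.0], [0.0, 347.0, 194.0], [0.0, 0.0, 1.0]] 0.9959767659505209
top [5.020e-01 1.000e-03 1.426e+00] [[-0.02, -1.0, 0.0], [-1.0, 0.02, -0.05], [0.05, -0.0, -1.0]] [[419.0, 0.0, 255.0], [0.0, 419.0, 192.0], [0.0, 0.0, 1.0]] 0.9958343505859375
wrist [0.14  0.715 0.372] [[0.3, 0.95, -0.0], [0.9, -0.28, 0.32], [0.3, -0.1, -0.95]] [[320.0, 0.0, 255.0], [0.0, 320.0, 195.0], [0.0, 0.0, 1.0]] 0.9958140055338541
```

View pics/top0.png

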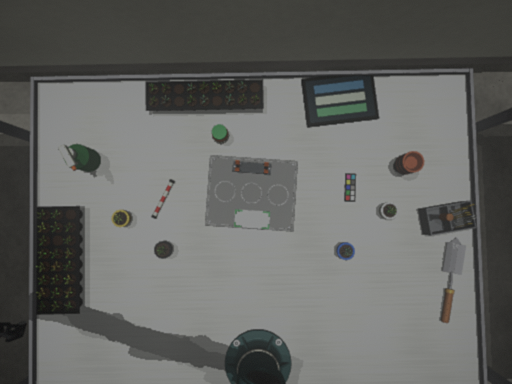

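View pics/scene0.png

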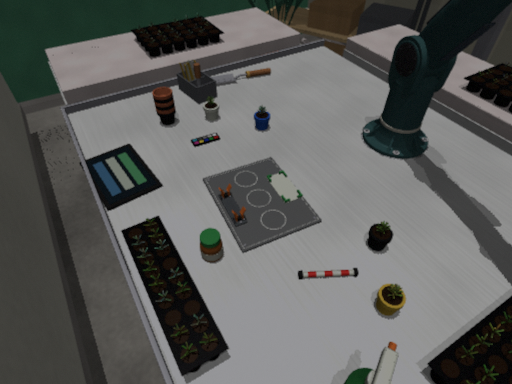

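The top view shows the robot at the bottom. The board is at about (252,193), with the rail on its far edge (252,168) and the seat on its near edge (252,219). White pot (389,211), blue (346,251), card (350,187); yellow (122,218), black (164,249), rod (163,199), jar (220,133). The scene view agrees.

```bash
cat > m1.py <<'E'
from h import *
L=lambda n:dict(np.load(n+"0.npz"))
top,sc=L("top"),L("scene")
def tri(uv1,uv2):
    A=[];b=[]
    for c,uv in((top,uv1),(sc,uv2)):
        o,d=ray(c,uv);d/=np.linalg.norm(d);P=np.eye(3)-np.outer(d,d);A.append(P);b.append(P@o)
    return np.linalg.lstsq(np.vstack(A),np.hstack(b),rcond=None)[0]
def blob(c,f,near,rad):
    hsv=cv2.cvtColor(c["image"],cv2.COLOR_RGB2HSV).astype(int);h,s,v=hsv[...,0],hsv[...,1],hsv[...,2]
    m=f(h,s,v).astype(np.uint8);vv,uu=np.mgrid[:384,:512];m&=((uu-near[0])**2+(vv-near[1])**2<rad**2).astype(np.uint8)
    return m
def rep(n,f,pt,ps,rad,z):
    m1=blob(top,f,pt,rad);m2=blob(sc,f,ps,rad+6)
    C=[]
    for m in(m1,m2):
        p=np.argwhere(m)[:,::-1];C.append((p.min(0)+p.max(0))/2 if len(p) else np.zeros(2))
    p=np.argwhere(m1)[:,::-1].astype(np.float32)
    rr=cv2.minAreaRect(p)
    cl=cloud(top)[m1>0]
    print(n,len(p),m2.sum(),"top ctr",C[0],"onz",onz(top,C[0],z).round(3),"tri",tri(*C).round(3),"rect",np.round(rr[1],1),round(rr[2],1),"zmap med/max",np.median(cl[:,2]).round(3),cl[:,2].max().round(3))
rep("blue",lambda h,s,v:(abs(h-115)<10)&(s>120)&(v>50),(346,251),(262,123),14,.05)
rep("yellow",lambda h,s,v:(abs(h-25)<6)&(s>120)&(v>90),(122,218),(391,300),16,.05)
rep("white",lambda h,s,v:(s<45)&(v>125),(389,211),(211,110),12,.05)
rep("rod",lambda h,s,v:((h<8)|(h>172))&(s>120)&(v>60),(163,199),(328,273),28,.008)
rep("card",lambda h,s,v:v<60,(350,187),(206,140),18,.008)
rep("orange",lambda h,s,v:(h<15)&(s>120)&(v>60),(252,168),(232,203),25,.05)
rep("green",lambda h,s,v:(abs(h-65)<15)&(s>60),(252,219),(285,187),25,.019)
rep("jar",lambda h,s,v:(abs(h-65)<15)&(s>100),(220,133),(210,238),15,.075)
m=blob(top,lambda h,s,v:(s<40)&(v<125)&(v>70),(252,193),60)
n,l,st,ce=cv2.connectedComponentsWithStats(cv2.morphologyEx(m,cv2.MORPH_CLOSE,np.ones((5,5))));i=1+np.argmax(st[1:,4])
rr=cv2.minAreaRect(np.argwhere(l==i)[:,::-1].astype(np.float32));bx=cv2.boxPoints(rr)
P=np.array([onz(top,u,.008) for u in bx]);print("board",P.round(3).tolist(),P.mean(0).round(3),[np.linalg.norm(P[k]-P[k-1]).round(3) for k in range(4)])
E
python3 m1.py
python3 -c "
import cv2,numpy as np
a=cv2.imread('pics/top0.png')
cv2.imwrite('pics/z0.png',cv2.resize(a[120:270,100:430],None,fx=2.4,fy=2.4,interpolation=cv2.INTER_CUBIC))"
```

```text
blue 45 136 top ctr [345.5 250.5] onz [ 0.368 -0.296  0.05 ] tri [ 0.365 -0.3    0.026] rect [15. 15.] 90.0 zmap med/max 0.051 0.056
yellow 26 163 top ctr [121.5 218. ] onz [0.489 0.435 0.05 ] tri [0.488 0.438 0.043] rect [12.1 14.9] 8.7 zmap med/max 0.049 0.055
white 198 544 top ctr [390.5 211. ] onz [ 0.494 -0.447  0.05 ] tri [ 0.493 -0.456  0.021] rect [22. 19.] 90.0 zmap med/max 0.001 1.426
rod 35 124 top ctr [162.5 198.5] onz [0.552 0.309 0.008] tri [0.551 0.309 0.008] rect [ 2.2 27.7] 26.6 zmap med/max 0.013 0.02
card 2 93 top ctr [345.  192.5] onz [ 0.559 -0.309  0.008] tri [ 0.569 -0.307  0.045] rect [15.  0.] -90.0 zmap med/max 0.007 0.007
orange 33 101 top ctr [251.5 166.5] onz [0.65  0.006 0.05 ] tri [0.65  0.006 0.039] rect [31.7  9.1] 3.9 zmap med/max 0.045 0.055
green 39 83 top ctr [251.5 219. ] onz [0.476 0.01  0.019] tri [0.476 0.01  0.011] rect [34.3 16.5] 4.1 zmap med/max 0.015 0.022
jar 26 308 top ctr [219. 130.] onz [0.768 0.109 0.075] tri [0.768 0.111 0.067] rect [ 7.8 12. ] 70.0 zmap med/max 0.073 1.426
board [[0.458, 0.17, 0.008], [0.699, 0.15, 0.008], [0.672, -0.153, 0.008], [0.431, -0.13, 0.008]] [0.565 0.009 0.008] [np.float64(0.301), np.float64(0.242), np.float64(0.304), np.float64(0.242)]
```

View pics/z0.png

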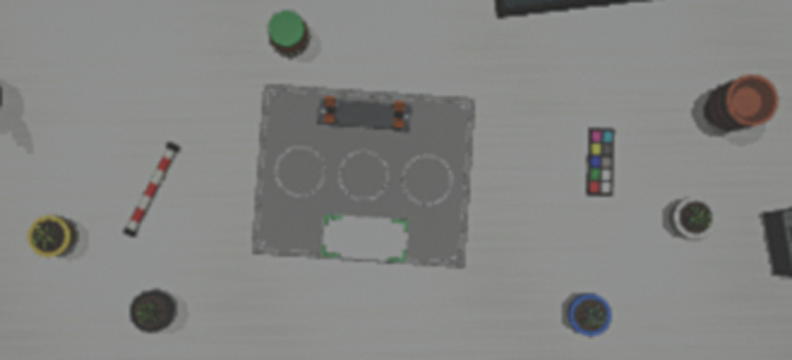

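View pics/wrist0.png

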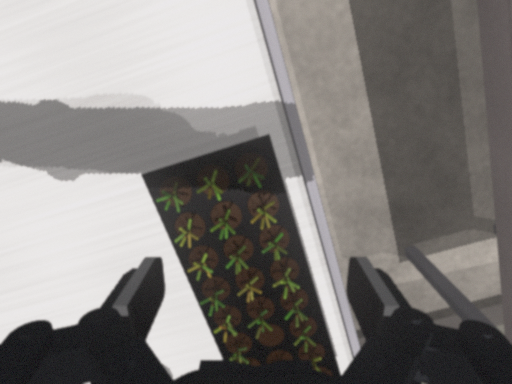

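The enlarged crop shows three rings at (300,171), (363,175) and (427,180), so the board is turned about -0.084 rad and centred near (0.565, 0.009). The rail is on the far side (364,113) and the seat on the near side (364,238). Nothing stands near the pots. The wrist picture shows only the seed tray. Positions are consistent, so I'll turn the tool to the board's axes and swing over.

carry_out(
  rows=[
    {"rz": 0.095,"hand": 1},
    {"rz": 0.095,"hand": 1},
    {"rz": 0.095,"hand": 1},
    {"rz": 0.095,"hand": 1},
    {"rz": 0.095,"hand": 1},
    {"rz": 0.095,"hand": 1},
    {"rz": 0.095,"hand": 1},
    {"rz": 0.095,"hand": 1},
    {"rz": 0.095,"hand": 1},
    {"hand": 1},
  ],
)

```text
invalid input at $.rows[0]: expected keys rx, ry, rz, dx, dy, dz, hand
```

carry_out(
  rows=[
    {"dx": -0.26,"dy": 0.26,"hand": 1},
    {"dx": -0.26,"dy": 0.26,"hand": 1},
    {"dx": -0.26,"dy": 0.26,"hand": 1},
    {"dx": -0.26,"dy": 0.26,"hand": 1},
    {"dx": -0.26,"dy": 0.26,"hand": 1},
    {"dx": -0.26,"dy": 0.26,"hand": 1},
    {"dx": -0.26,"dy": 0.26,"hand": 1},
    {"dx": -0.26,"dy": 0.26,"hand": 1},
    {"dx": -0.26,"dy": 0.26,"hand": 1},
    {"hand": 1},
  ],
)

```text
invalid input at $.rows[0]: expected keys rx, ry, rz, dx, dy, dz, hand
```

carry_out(
  rows=[
    {"rx": 0,"ry": 0,"rz": 0.095,"dx": 0,"dy": 0,"dz": 0,"hand": 1},
    {"rx": 0,"ry": 0,"rz": 0.095,"dx": 0,"dy": 0,"dz": 0,"hand": 1},
    {"rx": 0,"ry": 0,"rz": 0.095,"dx": 0,"dy": 0,"dz": 0,"hand": 1},
    {"rx": 0,"ry": 0,"rz": 0.095,"dx": 0,"dy": 0,"dz": 0,"hand": 1},
    {"rx": 0,"ry": 0,"rz": 0.095,"dx": 0,"dy": 0,"dz": 0,"hand": 1},
    {"rx": 0,"ry": 0,"rz": 0.095,"dx": 0,"dy": 0,"dz": 0,"hand": 1},
    {"rx": 0,"ry": 0,"rz": 0.095,"dx": 0,"dy": 0,"dz": 0,"hand": 1},
    {"rx": 0,"ry": 0,"rz": 0.095,"dx": 0,"dy": 0,"dz": 0,"hand": 1},
    {"rx": 0,"ry": 0,"rz": 0.095,"dx": 0,"dy": 0,"dz": 0,"hand": 1},
    {"rx": 0,"ry": 0,"rz": 0,"dx": 0,"dy": 0,"dz": 0,"hand": 1},
  ],
)

```text
t: 1.15
eef_pos: [0.217, 0.6915, 0.3033]
ee_rot: [0.001, 0.734, 0.68, -0.0]
contact_force: [-1.1, 0.2, 0.2]
opening: 0.0855
grasp_force: 0.0
```

carry_out(
  rows=[
    {"rx": 0,"ry": 0,"rz": 0,"dx": -0.26,"dy": 0.26,"dz": 0,"hand": 1},
    {"rx": 0,"ry": 0,"rz": 0,"dx": -0.26,"dy": 0.26,"dz": 0,"hand": 1},
    {"rx": 0,"ry": 0,"rz": 0,"dx": -0.26,"dy": 0.26,"dz": 0,"hand": 1},
    {"rx": 0,"ry": 0,"rz": 0,"dx": -0.26,"dy": 0.26,"dz": 0,"hand": 1},
    {"rx": 0,"ry": 0,"rz": 0,"dx": -0.26,"dy": 0.26,"dz": 0,"hand": 1},
    {"rx": 0,"ry": 0,"rz": 0,"dx": -0.26,"dy": 0.26,"dz": 0,"hand": 1},
    {"rx": 0,"ry": 0,"rz": 0,"dx": -0.26,"dy": 0.26,"dz": 0,"hand": 1},
    {"rx": 0,"ry": 0,"rz": 0,"dx": -0.26,"dy": 0.26,"dz": 0,"hand": 1},
    {"rx": 0,"ry": 0,"rz": 0,"dx": -0.26,"dy": 0.26,"dz": 0,"hand": 1},
    {"rx": 0,"ry": 0,"rz": 0,"dx": 0,"dy": 0,"dz": 0,"hand": 1},
  ],
)

```text
t: 2.15
eef_pos: [0.4815, 0.3822, 0.3047]
ee_rot: [0.003, 0.737, 0.676, 0.0]
contact_force: [-0.1, -0.5, 0.4]
opening: 0.0853
grasp_force: 0.0
```

```bash
cat > snap.py <<'E'
import sys
from h import *
n=sys.argv[1]; c=cap("wrist"); np.savez(n+".npz",**c); save(c,f"pics/{n}.png"); T=c["camera_from_world"]; print((-T[:3,:3].T@T[:3,3]).round(4), r.read_state()["eef_pos"].round(4))
E
python3 snap.py w1
```

```text
[0.4886 0.4636 0.3739] [0.4789 0.3857 0.3044]
```

carry_out(
  rows=[
    {"rx": 0,"ry": 0,"rz": 0,"dx": -0.35,"dy": 0.14,"dz": 0,"hand": 1},
    {"rx": 0,"ry": 0,"rz": 0,"dx": -0.35,"dy": 0.14,"dz": 0,"hand": 1},
    {"rx": 0,"ry": 0,"rz": 0,"dx": -0.35,"dy": 0.14,"dz": 0,"hand": 1},
    {"rx": 0,"ry": 0,"rz": 0,"dx": -0.35,"dy": 0.14,"dz": 0,"hand": 1},
    {"rx": 0,"ry": 0,"rz": 0,"dx": -0.35,"dy": 0.14,"dz": 0,"hand": 1},
    {"rx": 0,"ry": 0,"rz": 0,"dx": -0.35,"dy": 0.14,"dz": 0,"hand": 1},
    {"rx": 0,"ry": 0,"rz": 0,"dx": -0.35,"dy": 0.14,"dz": 0,"hand": 1},
    {"rx": 0,"ry": 0,"rz": 0,"dx": 0,"dy": 0,"dz": 0,"hand": 1},
    {"rx": 0,"ry": 0,"rz": 0,"dx": 0,"dy": 0,"dz": 0,"hand": 1},
  ],
)

```text
t: 3.1
eef_pos: [0.5706, 0.0878, 0.3039]
ee_rot: [-0.0, 0.734, 0.679, 0.0]
contact_force: [-0.3, 1.3, 0.3]
opening: 0.0858
grasp_force: 0.0
```

```bash
python3 snap.py w2
```

```text
[0.5773 0.169  0.3734] [0.5703 0.0895 0.3037]
```

carry_out(
  rows=[
    {"rx": 0,"ry": 0,"rz": 0,"dx": -0.35,"dy": 0,"dz": 0,"hand": 1},
    {"rx": 0,"ry": 0,"rz": 0,"dx": -0.35,"dy": 0,"dz": 0,"hand": 1},
    {"rx": 0,"ry": 0,"rz": 0,"dx": 0,"dy": 0,"dz": 0,"hand": 1},
    {"rx": 0,"ry": 0,"rz": 0,"dx": 0,"dy": 0,"dz": 0,"hand": 1},
  ],
)

```text
t: 3.55
eef_pos: [0.5639, 0.0056, 0.3038]
ee_rot: [-0.001, 0.733, 0.68, 0.0]
contact_force: [-0.3, 1.3, 0.5]
opening: 0.0858
grasp_force: 0.0
```

```bash
python3 snap.py w3; python3 -c "
import cv2,numpy as np
cv2.imwrite('pics/w23.png',cv2.resize(np.vstack([cv2.imread('pics/w2.png'),cv2.imread('pics/w3.png')]),(400,600),interpolation=cv2.INTER_AREA))"
```

```text
[0.5704 0.0868 0.3734] [0.5641 0.0067 0.3037]
```

View pics/w23.png

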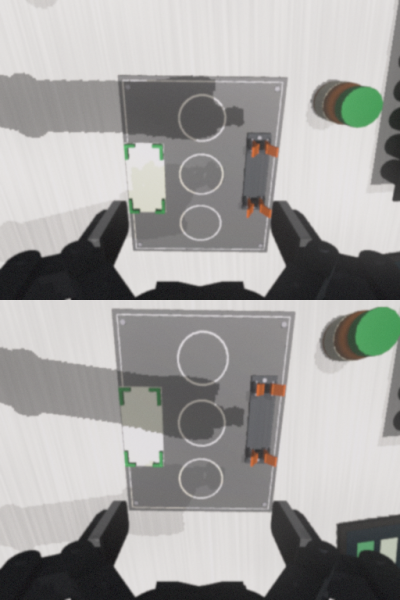

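Both wrist views show the board whole. In w3 (full-size pixels) the rings are near (258,458-scaled), the seat lies at left between its green corners, and the rail at right with its orange clips. Next I'll fit the rings, corners and clips.

```bash
cat > m2.py <<'E'
from h import *
def tri2(c1,u1,c2,u2):
    A=[];b=[]
    for c,uv in((c1,u1),(c2,u2)):
        o,d=ray(c,uv);d/=np.linalg.norm(d);P=np.eye(3)-np.outer(d,d);A.append(P);b.append(P@o)
    return np.linalg.lstsq(np.vstack(A),np.hstack(b),rcond=None)[0]
def circ(p):
    A=np.c_[2*p[:,:2],np.ones(len(p))];x=np.linalg.lstsq(A,(p[:,:2]**2).sum(1),rcond=None)[0]
    return x[:2],np.sqrt(x[2]+x[:2]@x[:2])
def rings(c,z=.008):
    g=cv2.cvtColor(c["image"],cv2.COLOR_RGB2GRAY)
    t=cv2.morphologyEx(g,cv2.MORPH_TOPHAT,np.ones((9,9)));m=(t>18).astype(np.uint8)
    n,l,st,ce=cv2.connectedComponentsWithStats(m,connectivity=8);out=[]
    for i in range(1,n):
        if 35<st[i,2]<90 and 35<st[i,3]<90:
            P=np.array([onz(c,q[::-1],z) for q in np.argwhere(l==i)]);k,R=circ(P)
            e=np.hypot(*(P[:,:2]-k).T)-R
            if .028<R<.038: out.append((k,R,e.std(),st[i,4]))
    return sorted(out,key=lambda o:-o[0][1])
def col(c,f):
    hsv=cv2.cvtColor(c["image"],cv2.COLOR_RGB2HSV).astype(int);return f(hsv[...,0],hsv[...,1],hsv[...,2]).astype(np.uint8)
def comps(m,mn=15):
    n,l,st,ce=cv2.connectedComponentsWithStats(m);return [(st[i,4],ce[i].round(1),st[i,:4]) for i in range(1,n) if st[i,4]>=mn]
if __name__=="__main__":
    W=[dict(np.load(n)) for n in("w2.npz","w3.npz")]
    RR=[]
    for c in W:
        o=rings(c);RR.append(o)
        for k,R,e,n in o: print("ring",k.round(4),R.round(4),e.round(4),n)
        for nm,f in(("orange",lambda h,s,v:((h<14))&(s>150)&(v>90)),("green",lambda h,s,v:(abs(h-68)<12)&(s>110))):
            for q in comps(col(c,f)): print(nm,q[0],q[1],q[2].tolist(),onz(c,q[1],.017 if nm=="green" else .05).round(3))
    # height of ring centres from two views
    if len(RR[0])==len(RR[1]):
        for a,b in zip(*RR):
            print("tri ring",tri2(W[0],proj(W[0],[*a[0],.008]),W[1],proj(W[1],[*b[0],.008])).round(4))
E
python3 m2.py
```

```text
ring [0.5753 0.1   ] 0.0342 0.0014 722
ring [0.5672 0.0104] 0.0342 0.0015 669
ring [ 0.5591 -0.0791] 0.0341 0.0017 592
orange 96 [326.6 191.6] [323, 185, 9, 15] [0.645 0.059 0.05 ]
orange 150 [346.9 192. ] [340, 185, 15, 15] [0.666 0.057 0.05 ]
orange 76 [319.9 267.8] [316, 258, 9, 20] [ 0.636 -0.033  0.05 ]
orange 134 [339.1 269.2] [333, 260, 14, 18] [ 0.658 -0.036  0.05 ]
green 2004 [462.3 136.5] [437, 112, 52, 50] [0.802 0.101 0.017]
green 46 [162.4 191.1] [160, 185, 11, 18] [0.46  0.064 0.017]
green 43 [203.3 190.3] [196, 186, 12, 17] [0.508 0.061 0.017]
green 48 [169.6 267. ] [166, 257, 12, 15] [ 0.452 -0.037  0.017]
green 52 [206.4 267.7] [200, 257, 10, 16] [ 0.498 -0.042  0.017]
ring [0.5753 0.1   ] 0.0341 0.0013 893
ring [0.5673 0.0103] 0.0341 0.0014 744
ring [ 0.5593 -0.0791] 0.0341 0.0016 672
orange 116 [332.8 114.1] [329, 108, 9, 14] [0.644 0.057 0.05 ]
orange 196 [355.  114.6] [347, 108, 18, 14] [0.666 0.055 0.05 ]
orange 84 [324.8 203.2] [321, 196, 9, 16] [ 0.636 -0.036  0.05 ]
orange 147 [345.3 203.9] [338, 196, 16, 16] [ 0.658 -0.038  0.05 ]
green 2693 [483.1  39.7] [455, 10, 57, 61] [0.803 0.116 0.017]
green 56 [203.5 207. ] [197, 195, 10, 18] [ 0.499 -0.042  0.017]
green 45 [163.7 206.8] [160, 196, 12, 16] [ 0.451 -0.038  0.017]
tri ring [0.5753 0.1    0.008 ]
tri ring [0.5672 0.0103 0.0077]
tri ring [ 0.5592 -0.0793  0.0077]
```

carry_out(
  rows=[
    {"rx": 0,"ry": 0,"rz": 0,"dx": -0.38,"dy": -0.06,"dz": 0,"hand": 1},
    {"rx": 0,"ry": 0,"rz": 0,"dx": -0.38,"dy": -0.06,"dz": 0,"hand": 1},
    {"rx": 0,"ry": 0,"rz": 0,"dx": -0.38,"dy": -0.06,"dz": 0,"hand": 1},
    {"rx": 0,"ry": 0,"rz": 0,"dx": -0.38,"dy": -0.06,"dz": 0,"hand": 1},
    {"rx": 0,"ry": 0,"rz": 0,"dx": -0.38,"dy": -0.06,"dz": 0,"hand": 1},
    {"rx": 0,"ry": 0,"rz": 0,"dx": -0.38,"dy": -0.06,"dz": 0,"hand": 1},
    {"rx": 0,"ry": 0,"rz": 0,"dx": -0.38,"dy": -0.06,"dz": 0,"hand": 1},
    {"rx": 0,"ry": 0,"rz": 0,"dx": 0,"dy": 0,"dz": 0,"hand": 1},
    {"rx": 0,"ry": 0,"rz": 0,"dx": 0,"dy": 0,"dz": 0,"hand": 1},
  ],
)

```text
t: 4.5
eef_pos: [0.4903, -0.3093, 0.3037]
ee_rot: [-0.0, 0.733, 0.68, 0.0]
contact_force: [-0.4, 0.5, 0.3]
opening: 0.0853
grasp_force: 0.0
```

```bash
python3 snap.py w4
```

```text
[ 0.4969 -0.2281  0.3732] [ 0.4908 -0.3079  0.3035]
```

carry_out(
  rows=[
    {"rx": 0,"ry": 0,"rz": 0,"dx": -0.35,"dy": 0,"dz": 0,"hand": 1},
    {"rx": 0,"ry": 0,"rz": 0,"dx": -0.35,"dy": 0,"dz": 0,"hand": 1},
    {"rx": 0,"ry": 0,"rz": 0,"dx": 0,"dy": 0,"dz": 0,"hand": 1},
    {"rx": 0,"ry": 0,"rz": 0,"dx": 0,"dy": 0,"dz": 0,"hand": 1},
  ],
)

```text
t: 4.95
eef_pos: [0.4843, -0.3922, 0.3035]
ee_rot: [-0.001, 0.733, 0.68, 0.0]
contact_force: [0.1, 0.2, 0.5]
opening: 0.0852
grasp_force: 0.0
```

```bash
python3 snap.py w5; python3 -c "
import cv2,numpy as np
cv2.imwrite('pics/w45.png',cv2.resize(np.vstack([cv2.imread('pics/w4.png'),cv2.imread('pics/w5.png')]),(400,600),interpolation=cv2.INTER_AREA))"
```

```text
[ 0.4907 -0.3111  0.3731] [ 0.4845 -0.3912  0.3033]
```

View pics/w45.png

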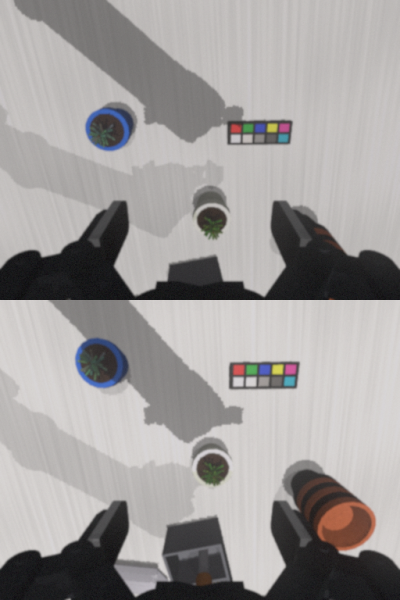

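Both views show the white pot (w4 ≈ (270,280), w5 ≈ (271,218)), the blue pot at left, the card at upper right and the terracotta stack at right. The tool caddy is just beyond the white pot.

```bash
cat > m3.py <<'E'
from m2 import *
def robust(P,R0=None):
    k=np.ones(len(P),bool)
    for _ in range(8):
        c,R=circ(P[k]);e=abs(np.hypot(*(P[:,:2]-c).T)-R);k=e<max(.0012,np.percentile(e,60))
    return c,R,e[k].std(),k.sum()
def pot(c,near,z=.052,rad=45):
    """inner rim edge: boundary of the dark compost+foliage region, cast on the rim plane"""
    g=c["image"].max(2); vv,uu=np.mgrid[:384,:512]
    win=((uu-near[0])**2+(vv-near[1])**2<rad**2)
    m=((g<120)&win).astype(np.uint8); hsv=cv2.cvtColor(c["image"],cv2.COLOR_RGB2HSV)
    m&=~((hsv[...,1]>120)&(abs(hsv[...,0].astype(int)-115)<12)).astype(np.uint8)&1
    m&=(hsv[...,1]>50).astype(np.uint8)
    m=cv2.morphologyEx(m,cv2.MORPH_CLOSE,np.ones((3,3)))
    n,l,st,ce=cv2.connectedComponentsWithStats(m)
    i=1+np.argmax(st[1:,4]); cs,_=cv2.findContours((l==i).astype(np.uint8),cv2.RETR_EXTERNAL,cv2.CHAIN_APPROX_NONE)
    q=max(cs,key=len)[:,0]; P=np.array([onz(c,u,z) for u in q])
    return robust(P),ce[i],st[i,4]
if __name__=="__main__":
    W=[dict(np.load(n)) for n in("w4.npz","w5.npz")]
    for nm,a in(("white",[(270,280),(271,218)]),("blue",[(140,165),(130,82)])):
        R=[pot(c,u) for c,u in zip(W,a)]
        for x in R: print(nm,x[0][0].round(4),x[0][1].round(4),x[0][2].round(4),x[0][3],x[1].round(1),x[2])
        print(" tri",tri2(W[0],proj(W[0],[*R[0][0][0],.052]),W[1],proj(W[1],[*R[1][0][0],.052])).round(4))
    c=W[1];cl=cloud(c);print("pixel row",c["image"][218,245:300:3].max(1).tolist(),c["image"][218,245:300:3].tolist()[8:10])
    P=cl[180:250,235:310];k=(P[...,2]>.04)&(P[...,2]<.056);print("zmap white rim pts mean",P[k].mean(0).round(4),P[k].min(0).round(3),P[k].max(0).round(3))
    P=cl[40:130,90:180];k=(P[...,2]>.047)&(P[...,2]<.056);print("zmap blue rim",((P[k].min(0)+P[k].max(0))/2).round(4),P[k].min(0).round(3),P[k].max(0).round(3))
E
python3 m3.py
```

```text
white [ 0.4987 -0.4441] 0.0203 0.0004 69 [271.1 284.9] 730
white [ 0.4987 -0.4434] 0.0198 0.0007 101 [271.9 217.1] 780
 tri [ 0.4987 -0.4425  0.0543]
blue [ 0.3829 -0.2877] 0.0212 0.0004 70 [160.  150.3] 237
blue [ 0.3692 -0.295 ] 0.022 0.0003 197 [129.8  82.4] 274
 tri [ 0.3671 -0.2933  0.0276]
pixel row [196, 214, 168, 74, 76, 89, 86, 80, 69, 72, 82, 69, 79, 91, 79, 82, 190, 212, 211] [[66, 69, 57], [62, 72, 55]]
zmap white rim pts mean [ 0.4986 -0.4375  0.0513] [ 0.47  -0.471  0.04 ] [ 0.527 -0.414  0.056]
zmap blue rim [ 0.3692 -0.2956  0.0509] [ 0.34  -0.324  0.047] [ 0.398 -0.267  0.055]
```

White pot is at (0.4987, -0.4434) with its rim at z ≈ 0.053, which matches. Blue is at (0.369, -0.2955). Aligning over white and descending.

carry_out(
  rows=[
    {"rx": 0,"ry": 0,"rz": 0,"dx": -0.21,"dy": 0.075,"dz": 0,"hand": 1},
    {"rx": 0,"ry": 0,"rz": 0,"dx": -0.21,"dy": 0.075,"dz": 0,"hand": 1},
    {"rx": 0,"ry": 0,"rz": 0.01,"dx": 0,"dy": 0,"dz": 0.35,"hand": 1},
    {"rx": 0,"ry": 0,"rz": 0,"dx": 0,"dy": 0,"dz": 0.35,"hand": 1},
    {"rx": 0,"ry": 0,"rz": 0,"dx": 0,"dy": 0,"dz": 0.3,"hand": 1},
    {"rx": 0,"ry": 0,"rz": 0,"dx": 0,"dy": 0,"dz": 0.2,"hand": 1},
    {"rx": 0,"ry": 0,"rz": 0,"dx": 0,"dy": 0,"dz": 0,"hand": 1},
    {"rx": 0,"ry": 0,"rz": 0,"dx": 0,"dy": 0,"dz": 0,"hand": 1},
  ],
)

```text
t: 5.8
eef_pos: [0.4983, -0.4436, 0.16]
ee_rot: [-0.0, 0.738, 0.675, 0.001]
contact_force: [-0.1, -0.4, -0.3]
opening: 0.0852
grasp_force: 0.0
```

carry_out(
  rows=[
    {"rx": 0,"ry": 0,"rz": 0,"dx": 0,"dy": 0,"dz": 0.25,"hand": 1},
    {"rx": 0,"ry": 0,"rz": 0,"dx": 0,"dy": 0,"dz": 0.2,"hand": 1},
    {"rx": 0,"ry": 0,"rz": 0,"dx": 0,"dy": 0,"dz": 0.09,"hand": 1},
    {"rx": 0,"ry": 0,"rz": 0,"dx": 0,"dy": 0,"dz": 0,"hand": 1},
    {"rx": 0,"ry": 0,"rz": 0,"dx": 0,"dy": 0,"dz": 0,"hand": 1},
    {"rx": 0,"ry": 0,"rz": 0,"dx": 0,"dy": 0,"dz": 0,"hand": 0.6},
    {"rx": 0,"ry": 0,"rz": 0,"dx": 0,"dy": 0,"dz": 0,"hand": 0.5},
    {"rx": 0,"ry": 0,"rz": 0,"dx": 0,"dy": 0,"dz": 0,"hand": 0.4},
    {"rx": 0,"ry": 0,"rz": 0,"dx": 0,"dy": 0,"dz": 0,"hand": 0.3},
    {"rx": 0,"ry": 0,"rz": 0,"dx": 0,"dy": 0,"dz": 0,"hand": 0.3},
  ],
)

```text
t: 6.8
eef_pos: [0.4976, -0.4465, 0.0969]
ee_rot: [0.001, 0.739, 0.674, 0.0]
contact_force: [-0.5, 0.2, 5.5]
opening: 0.0556
grasp_force: 62.7
```

carry_out(
  rows=[
    {"rx": 0,"ry": 0,"rz": 0,"dx": 0,"dy": 0,"dz": -0.1,"hand": 0.3},
    {"rx": 0,"ry": 0,"rz": 0,"dx": 0,"dy": 0,"dz": -0.3,"hand": 0.3},
    {"rx": 0,"ry": 0,"rz": 0,"dx": 0,"dy": 0,"dz": -0.3,"hand": 0.3},
    {"rx": 0,"ry": 0,"rz": 0,"dx": 0,"dy": 0,"dz": -0.2,"hand": 0.3},
    {"rx": 0,"ry": 0,"rz": 0,"dx": 0,"dy": 0,"dz": -0.1,"hand": 0.3},
    {"rx": 0,"ry": 0,"rz": 0,"dx": 0,"dy": 0,"dz": 0,"hand": 0.3},
    {"rx": 0,"ry": 0,"rz": 0,"dx": 0,"dy": 0,"dz": 0,"hand": 0.3},
  ],
)

```text
t: 7.5
eef_pos: [0.4966, -0.445, 0.2145]
ee_rot: [-0.001, 0.739, 0.674, 0.0]
contact_force: [0.0, 0.6, -0.4]
opening: 0.0554
grasp_force: 63.7
```

```bash
python3 snap.py w6; python3 - <<'E'
from m3 import *
c=dict(np.load("w6.npz"));s=[r.read_state()["eef_pos"] for _ in range(5)];print(np.round(s,4))
cl=cloud(c);T=c["camera_from_world"]
e=s[0];u=proj(c,[e[0],e[1],e[2]-.045]);print("grasp px",u)
P=cl[250:384,180:340];k=(abs(P[...,2]-(e[2]-.046))<.012)&(np.hypot(P[...,0]-e[0],P[...,1]-e[1])<.04);print(k.sum(),P[k].min(0).round(4),P[k].max(0).round(4))
E
```

```text
[ 0.5046 -0.3639  0.284 ] [ 0.4964 -0.4447  0.2138]
[[ 0.4964 -0.4447  0.2138]
 [ 0.4964 -0.4447  0.2138]
 [ 0.4964 -0.4447  0.2138]
 [ 0.4964 -0.4447  0.2138]
 [ 0.4964 -0.4447  0.2138]]
grasp px [254.19463206 291.19465431]
8861 [ 0.464  -0.4692  0.1558] [ 0.5353 -0.4227  0.1798]
```

View pics/w6.png

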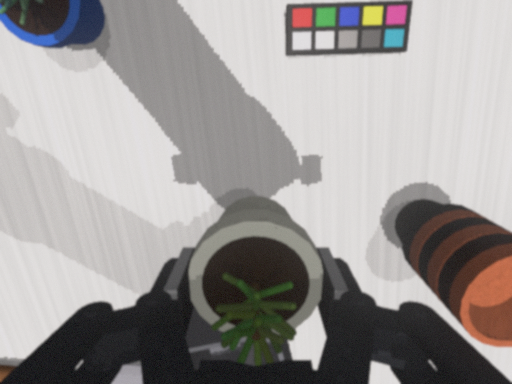

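The white pot is held upright by its collar, with the rim ellipse at about (256,280). Checking its axis against the tool.

```bash
cat > held.py <<'E'
import sys
from m3 import *
def held(c,e,q,drim=.0449,win=(150,384,170,345)):
    # compost = dark reddish-brown pixels inside rim; boundary upper arc
    z=e[2]-drim
    hsv=cv2.cvtColor(c["image"],cv2.COLOR_RGB2HSV).astype(int);v=c["image"].max(2)
    m=np.zeros(v.shape,np.uint8);a,b,l,r_=win
    m[a:b,l:r_]=((v<95)&(hsv[...,1]>60))[a:b,l:r_]
    n,lab,st,ce=cv2.connectedComponentsWithStats(cv2.morphologyEx(m,cv2.MORPH_OPEN,np.ones((5,5))))
    i=1+np.argmin([np.hypot(*(ce[j]-proj(c,[e[0],e[1],z]))) if st[j,4]>800 else 1e9 for j in range(1,n)])
    cs,_=cv2.findContours((lab==i).astype(np.uint8),cv2.RETR_EXTERNAL,cv2.CHAIN_APPROX_NONE)
    p=max(cs,key=len)[:,0];p=p[p[:,1]<ce[i][1]+8]
    P=np.array([onz(c,u,z) for u in p]);k,R,s,N=robust(P)
    ty=np.array([2*q[1]*q[2],2*q[2]**2-1]);tx=np.array([-ty[1],ty[0]]);d=k-e[:2]
    print("held axis",k.round(4),"R",R.round(4),"std",s.round(4),N,"px",proj(c,[*k,z]).round(1),"offset tool x,y mm",(d@tx*1e3).round(1),(d@ty*1e3).round(1),"yaw",np.degrees(np.arctan2(ty[1],ty[0])).round(2))
    return k
if __name__=="__main__":
    s=r.read_state();held(dict(np.load(sys.argv[1]+".npz")),s["eef_pos"],s["ee_rot"])
E
python3 held.py w6
```

```text
held axis [ 0.4946 -0.4525] R 0.0141 std 0.0009 192 px [251.7 307. ] offset tool x,y mm -7.9 -1.1 yaw -5.29
```

```bash
python3 - <<'E'
from m3 import *
c=dict(np.load("w6.npz"));e=r.read_state()["eef_pos"]
z=e[2]-.045
for u in [(256.5,237),(203,283),(310,283),(190,280),(322,280)]: print(u,onz(c,u,z).round(4))
im=c["image"];print(im[230:300:3,256].tolist())
E
```

```text
(256.5, 237) [ 0.4997 -0.4197  0.1688]
(203, 283) [ 0.4755 -0.4387  0.1688]
(310, 283) [ 0.52   -0.4429  0.1688]
(190, 280) [ 0.4703 -0.4368  0.1688]
(322, 280) [ 0.5251 -0.4419  0.1688]
[[150, 148, 139], [147, 148, 137], [105, 103, 96], [51, 43, 40], [50, 41, 39], [51, 43, 37], [48, 39, 38], [48, 40, 37], [44, 34, 29], [45, 35, 32], [45, 35, 35], [41, 35, 32], [42, 38, 31], [39, 34, 28], [41, 33, 26], [41, 31, 26], [39, 32, 29], [34, 27, 22], [46, 37, 29], [42, 33, 24], [43, 44, 29], [48, 68, 33], [61, 82, 39], [48, 67, 29]]
```

carry_out(
  rows=[
    {"rx": 0,"ry": 0,"rz": 0,"dx": 0.15,"dy": 0.01,"dz": 0,"hand": 0.3},
    {"rx": 0,"ry": 0,"rz": 0,"dx": 0.3,"dy": 0.02,"dz": 0,"hand": 0.3},
    {"rx": 0,"ry": 0,"rz": 0,"dx": 0.38,"dy": 0.02,"dz": 0,"hand": 0.3},
    {"rx": 0,"ry": 0,"rz": 0,"dx": 0.38,"dy": 0.02,"dz": 0,"hand": 0.3},
    {"rx": 0,"ry": 0,"rz": 0,"dx": 0.38,"dy": 0.02,"dz": 0,"hand": 0.3},
    {"rx": 0,"ry": 0,"rz": 0,"dx": 0.38,"dy": 0.02,"dz": 0,"hand": 0.3},
    {"rx": 0,"ry": 0,"rz": 0,"dx": 0.38,"dy": 0.02,"dz": 0,"hand": 0.3},
    {"rx": 0,"ry": 0,"rz": 0,"dx": 0.38,"dy": 0.02,"dz": 0,"hand": 0.3},
    {"rx": 0,"ry": 0,"rz": 0,"dx": 0.38,"dy": 0.02,"dz": 0,"hand": 0.3},
    {"rx": 0,"ry": 0,"rz": 0,"dx": 0.38,"dy": 0.02,"dz": 0,"hand": 0.3},
  ],
)

```text
t: 8.55
eef_pos: [0.5571, -0.0274, 0.214]
ee_rot: [-0.001, 0.739, 0.674, -0.001]
contact_force: [0.6, -0.6, -0.6]
opening: 0.0552
grasp_force: 63.7
```

carry_out(
  rows=[
    {"rx": 0,"ry": 0,"rz": 0,"dx": 0.2,"dy": 0.02,"dz": 0,"hand": 0.3},
    {"rx": 0,"ry": 0,"rz": 0,"dx": 0.12,"dy": 0.02,"dz": 0,"hand": 0.3},
    {"rx": 0,"ry": 0,"rz": 0,"dx": 0,"dy": 0,"dz": 0.3,"hand": 0.3},
    {"rx": 0,"ry": 0,"rz": 0,"dx": 0,"dy": 0,"dz": 0.2,"hand": 0.3},
    {"rx": 0,"ry": 0,"rz": 0,"dx": 0,"dy": 0,"dz": 0,"hand": 0.3},
    {"rx": 0,"ry": 0,"rz": 0,"dx": 0,"dy": 0,"dz": 0,"hand": 0.3},
  ],
)

```text
t: 9.15
eef_pos: [0.5662, 0.0062, 0.1548]
ee_rot: [-0.0, 0.74, 0.673, -0.001]
contact_force: [-0.1, 0.4, -0.2]
opening: 0.0557
grasp_force: 63.8
```

```bash
python3 snap.py w7; python3 - <<'E'
from h import *
print([np.round(r.read_state()[k],4) for k in("eef_pos","ee_rot","contact_force")])
E
```

```text
[0.5744 0.0874 0.2242] [0.5669 0.0061 0.1557]
[array([0.5669, 0.0061, 0.1557]), array([ 4.000e-04,  7.396e-01,  6.730e-01, -0.000e+00]), array([ 0.5938, -0.1027, -0.6703])]
```

carry_out(
  rows=[
    {"rx": 0,"ry": 0,"rz": 0,"dx": 0.016,"dy": 0,"dz": 0.2,"hand": 0.3},
    {"rx": 0,"ry": 0,"rz": 0,"dx": 0,"dy": 0,"dz": 0.12,"hand": 0.3},
    {"rx": 0,"ry": 0,"rz": 0,"dx": 0,"dy": 0,"dz": 0.06,"hand": 0.3},
    {"rx": 0,"ry": 0,"rz": 0,"dx": 0,"dy": 0,"dz": 0.02,"hand": 0.3},
    {"rx": 0,"ry": 0,"rz": 0,"dx": 0,"dy": 0,"dz": 0,"hand": 0.3},
    {"rx": 0,"ry": 0,"rz": 0,"dx": 0,"dy": 0,"dz": 0,"hand": 0.3},
  ],
)

```text
t: 9.8
eef_pos: [0.5673, 0.0087, 0.1077]
ee_rot: [0.0, 0.739, 0.673, 0.0]
contact_force: [-0.5, -0.7, -0.9]
opening: 0.0552
grasp_force: 63.8
```

carry_out(
  rows=[
    {"rx": 0,"ry": 0,"rz": 0,"dx": 0,"dy": 0,"dz": 0.016,"hand": 0.3},
    {"rx": 0,"ry": 0,"rz": 0,"dx": 0,"dy": 0,"dz": 0.008,"hand": 0.3},
    {"rx": 0,"ry": 0,"rz": 0,"dx": 0,"dy": 0,"dz": 0,"hand": 0.3},
  ],
)

```text
t: 10.1
eef_pos: [0.5672, 0.009, 0.1049]
ee_rot: [0.0, 0.739, 0.674, 0.0]
contact_force: [-0.8, 0.2, 3.9]
opening: 0.0557
grasp_force: 64.3
```

carry_out(
  rows=[
    {"rx": 0,"ry": 0,"rz": 0,"dx": 0,"dy": 0,"dz": 0,"hand": 0.75},
    {"rx": 0,"ry": 0,"rz": 0,"dx": 0,"dy": 0,"dz": 0,"hand": 1},
    {"rx": 0,"ry": 0,"rz": 0,"dx": 0,"dy": 0,"dz": 0,"hand": 1},
    {"rx": 0,"ry": 0,"rz": 0,"dx": 0,"dy": 0,"dz": 0,"hand": 1},
    {"rx": 0,"ry": 0,"rz": 0,"dx": 0,"dy": 0,"dz": -0.2,"hand": 1},
    {"rx": 0,"ry": 0,"rz": 0,"dx": 0,"dy": 0,"dz": -0.35,"hand": 1},
    {"rx": 0,"ry": 0,"rz": 0,"dx": 0,"dy": 0,"dz": -0.35,"hand": 1},
    {"rx": 0,"ry": 0,"rz": 0,"dx": 0,"dy": 0,"dz": -0.35,"hand": 1},
    {"rx": 0,"ry": 0,"rz": 0,"dx": 0,"dy": 0,"dz": -0.35,"hand": 1},
    {"rx": 0,"ry": 0,"rz": 0,"dx": 0,"dy": 0,"dz": 0,"hand": 1},
  ],
)

```text
t: 11.1
eef_pos: [0.57, 0.0082, 0.3017]
ee_rot: [0.003, 0.739, 0.673, 0.005]
contact_force: [0.5, -0.4, 0.1]
opening: 0.0857
grasp_force: 0.0
```

```bash
python3 snap.py w8; python3 - <<'E'
from m3 import *
c=dict(np.load("w8.npz"));u=proj(c,[.567,.010,.06]);print(u)
x=pot(c,u,z=.060,rad=40);print(x)
for k,R,e,n in rings(c): print("ring",k.round(4),R.round(4),e.round(4))
E
```

```text
[0.5772 0.0893 0.3714] [0.5684 0.0087 0.2991]
[249.21092147 172.77056309]
((array([0.56794871, 0.01289254]), np.float64(0.019773104473297522), np.float64(0.0002913801798474101), np.int64(111)), array([250.23145884, 169.54849226]), np.int32(1227))
ring [0.5753 0.0999] 0.0341 0.0013
ring [0.5672 0.0052] 0.0325 0.0051
ring [ 0.5593 -0.0792] 0.0341 0.0016
```

carry_out(
  rows=[
    {"rx": 0,"ry": 0,"rz": 0,"dx": -0.33,"dy": -0.18,"dz": 0,"hand": 1},
    {"rx": 0,"ry": 0,"rz": 0,"dx": -0.33,"dy": -0.18,"dz": 0,"hand": 1},
    {"rx": 0,"ry": 0,"rz": 0,"dx": -0.33,"dy": -0.18,"dz": 0,"hand": 1},
    {"rx": 0,"ry": 0,"rz": 0,"dx": -0.33,"dy": -0.18,"dz": 0,"hand": 1},
    {"rx": 0,"ry": 0,"rz": 0,"dx": -0.33,"dy": -0.18,"dz": 0,"hand": 1},
    {"rx": 0,"ry": 0,"rz": 0,"dx": -0.33,"dy": -0.18,"dz": 0,"hand": 1},
    {"rx": 0,"ry": 0,"rz": 0,"dx": -0.33,"dy": -0.18,"dz": 0,"hand": 1},
    {"rx": 0,"ry": 0,"rz": 0,"dx": 0,"dy": 0,"dz": 0,"hand": 1},
    {"rx": 0,"ry": 0,"rz": 0,"dx": 0,"dy": 0,"dz": 0,"hand": 1},
  ],
)

```text
t: 12.05
eef_pos: [0.3893, -0.2535, 0.2952]
ee_rot: [-0.001, 0.74, 0.672, -0.0]
contact_force: [-0.1, -0.3, 0.1]
opening: 0.0856
grasp_force: 0.0
```

```bash
python3 snap.py w9; cat > m4.py <<'E'
import sys
from m3 import *
# rim measured two ways: inner rim circle on plane, and extents of rim-height depth points
def look(c,p,z):
    u=proj(c,[*p,z]);x=pot(c,u,z=z,rad=45);print("inner rim",x[0][0].round(4),"R",x[0][1].round(4),"px",u.round(0))
    P=cloud(c);k=(abs(P[...,2]-z)<.004)&(np.hypot(P[...,0]-p[0],P[...,1]-p[1])<.045);print("zmap",((P[k].min(0)+P[k].max(0))/2).round(4),(P[k].max(0)-P[k].min(0)).round(3),k.sum())
if __name__=="__main__":
    look(dict(np.load(sys.argv[1]+".npz")),[float(sys.argv[2]),float(sys.argv[3])],float(sys.argv[4]))
    s=r.read_state();q=s["ee_rot"];print(s["eef_pos"].round(4),"yaw",np.degrees(np.arctan2(2*q[2]**2-1,2*q[1]*q[2])).round(2))
E
python3 m4.py w9 .369 -.2955 .052
```

```text
[ 0.3977 -0.1724  0.3647] [ 0.3903 -0.2524  0.2952]
inner rim [ 0.3691 -0.2949] R 0.022 px [240. 214.]
zmap [ 0.3692 -0.2954  0.0514] [0.057 0.057 0.007] 1733
[ 0.3903 -0.2524  0.2952] yaw -5.33
```

carry_out(
  rows=[
    {"rx": 0,"ry": 0,"rz": 0,"dx": -0.18,"dy": -0.07,"dz": 0,"hand": 1},
    {"rx": 0,"ry": 0,"rz": 0,"dx": -0.18,"dy": -0.07,"dz": 0,"hand": 1},
    {"rx": 0,"ry": 0,"rz": 0,"dx": 0,"dy": 0,"dz": 0.35,"hand": 1},
    {"rx": 0,"ry": 0,"rz": 0,"dx": 0,"dy": 0,"dz": 0.35,"hand": 1},
    {"rx": 0,"ry": 0,"rz": 0,"dx": 0,"dy": 0,"dz": 0.3,"hand": 1},
    {"rx": 0,"ry": 0,"rz": 0,"dx": 0,"dy": 0,"dz": 0.1,"hand": 1},
    {"rx": 0,"ry": 0,"rz": 0,"dx": 0,"dy": 0,"dz": 0,"hand": 1},
    {"rx": 0,"ry": 0,"rz": 0,"dx": 0,"dy": 0,"dz": 0,"hand": 1},
  ],
)

```text
t: 12.9
eef_pos: [0.3709, -0.2944, 0.1648]
ee_rot: [0.0, 0.739, 0.674, 0.0]
contact_force: [-0.0, -0.3, 0.3]
opening: 0.085
grasp_force: 0.0
```

carry_out(
  rows=[
    {"rx": 0,"ry": 0,"rz": 0,"dx": -0.005,"dy": -0.01,"dz": 0.25,"hand": 1},
    {"rx": 0,"ry": 0,"rz": 0,"dx": 0,"dy": 0,"dz": 0.2,"hand": 1},
    {"rx": 0,"ry": 0,"rz": 0,"dx": 0,"dy": 0,"dz": 0.12,"hand": 1},
    {"rx": 0,"ry": 0,"rz": 0,"dx": 0,"dy": 0,"dz": 0,"hand": 1},
    {"rx": 0,"ry": 0,"rz": 0,"dx": 0,"dy": 0,"dz": 0,"hand": 1},
    {"rx": 0,"ry": 0,"rz": 0,"dx": 0,"dy": 0,"dz": 0,"hand": 0.6},
    {"rx": 0,"ry": 0,"rz": 0,"dx": 0,"dy": 0,"dz": 0,"hand": 0.5},
    {"rx": 0,"ry": 0,"rz": 0,"dx": 0,"dy": 0,"dz": 0,"hand": 0.4},
    {"rx": 0,"ry": 0,"rz": 0,"dx": 0,"dy": 0,"dz": 0,"hand": 0.3},
    {"rx": 0,"ry": 0,"rz": 0,"dx": 0,"dy": 0,"dz": 0,"hand": 0.3},
  ],
)

```text
t: 13.9
eef_pos: [0.3692, -0.2954, 0.0973]
ee_rot: [0.001, 0.739, 0.674, 0.0]
contact_force: [-0.9, 0.3, 9.8]
opening: 0.0558
grasp_force: 61.1
```

carry_out(
  rows=[
    {"rx": 0,"ry": 0,"rz": 0,"dx": 0,"dy": 0,"dz": -0.1,"hand": 0.3},
    {"rx": 0,"ry": 0,"rz": 0,"dx": 0,"dy": 0,"dz": -0.3,"hand": 0.3},
    {"rx": 0,"ry": 0,"rz": 0,"dx": 0,"dy": 0,"dz": -0.35,"hand": 0.3},
    {"rx": 0,"ry": 0,"rz": 0,"dx": 0,"dy": 0,"dz": -0.35,"hand": 0.3},
    {"rx": 0,"ry": 0,"rz": 0,"dx": 0,"dy": 0,"dz": -0.3,"hand": 0.3},
    {"rx": 0,"ry": 0,"rz": 0,"dx": 0,"dy": 0,"dz": -0.1,"hand": 0.3},
    {"rx": 0,"ry": 0,"rz": 0,"dx": 0,"dy": 0,"dz": 0,"hand": 0.3},
  ],
)

```text
t: 14.6
eef_pos: [0.3694, -0.2952, 0.2774]
ee_rot: [0.002, 0.739, 0.674, 0.001]
contact_force: [0.1, 0.5, -1.7]
opening: 0.0555
grasp_force: 64.0
```

carry_out(
  rows=[
    {"rx": 0,"ry": 0,"rz": 0,"dx": 0.14,"dy": 0.06,"dz": 0,"hand": 0.3},
    {"rx": 0,"ry": 0,"rz": 0,"dx": 0.27,"dy": 0.11,"dz": 0,"hand": 0.3},
    {"rx": 0,"ry": 0,"rz": 0,"dx": 0.34,"dy": 0.14,"dz": 0,"hand": 0.3},
    {"rx": 0,"ry": 0,"rz": 0,"dx": 0.34,"dy": 0.14,"dz": 0,"hand": 0.3},
    {"rx": 0,"ry": 0,"rz": 0,"dx": 0.34,"dy": 0.14,"dz": 0,"hand": 0.3},
    {"rx": 0,"ry": 0,"rz": 0,"dx": 0.34,"dy": 0.14,"dz": 0,"hand": 0.3},
    {"rx": 0,"ry": 0,"rz": 0,"dx": 0.34,"dy": 0.14,"dz": 0,"hand": 0.3},
    {"rx": 0,"ry": 0,"rz": 0,"dx": 0.34,"dy": 0.14,"dz": 0,"hand": 0.3},
    {"rx": 0,"ry": 0,"rz": 0,"dx": 0.34,"dy": 0.14,"dz": 0,"hand": 0.3},
    {"rx": 0,"ry": 0,"rz": 0,"dx": 0.34,"dy": 0.14,"dz": 0,"hand": 0.3},
  ],
)

```text
t: 15.6
eef_pos: [0.5569, 0.0665, 0.2734]
ee_rot: [-0.001, 0.739, 0.674, -0.002]
contact_force: [1.3, -0.2, -2.0]
opening: 0.0551
grasp_force: 64.0
```

carry_out(
  rows=[
    {"rx": 0,"ry": 0,"rz": 0,"dx": 0.2,"dy": 0.07,"dz": 0,"hand": 0.3},
    {"rx": 0,"ry": 0,"rz": 0,"dx": 0.1,"dy": 0.04,"dz": 0,"hand": 0.3},
    {"rx": 0,"ry": 0,"rz": 0,"dx": 0,"dy": 0,"dz": 0.2,"hand": 0.3},
    {"rx": 0,"ry": 0,"rz": 0,"dx": 0,"dy": 0,"dz": 0.3,"hand": 0.3},
    {"rx": 0,"ry": 0,"rz": 0,"dx": 0,"dy": 0,"dz": 0.2,"hand": 0.3},
    {"rx": 0,"ry": 0,"rz": 0,"dx": 0,"dy": 0,"dz": 0,"hand": 0.3},
    {"rx": 0,"ry": 0,"rz": 0,"dx": 0,"dy": 0,"dz": 0,"hand": 0.3},
  ],
)

```text
t: 16.3
eef_pos: [0.5734, 0.0978, 0.1911]
ee_rot: [-0.0, 0.74, 0.673, -0.001]
contact_force: [1.3, 0.0, -1.0]
opening: 0.0552
grasp_force: 64.0
```

carry_out(
  rows=[
    {"rx": 0,"ry": 0,"rz": 0,"dx": 0.012,"dy": 0.014,"dz": 0.3,"hand": 0.3},
    {"rx": 0,"ry": 0,"rz": 0,"dx": 0,"dy": 0,"dz": 0.2,"hand": 0.3},
    {"rx": 0,"ry": 0,"rz": 0,"dx": 0,"dy": 0,"dz": 0.12,"hand": 0.3},
    {"rx": 0,"ry": 0,"rz": 0,"dx": 0,"dy": 0,"dz": 0.06,"hand": 0.3},
    {"rx": 0,"ry": 0,"rz": 0,"dx": 0,"dy": 0,"dz": 0,"hand": 0.3},
    {"rx": 0,"ry": 0,"rz": 0,"dx": 0,"dy": 0,"dz": 0,"hand": 0.3},
  ],
)

```text
t: 16.9
eef_pos: [0.5767, 0.1003, 0.1113]
ee_rot: [0.001, 0.739, 0.673, 0.001]
contact_force: [0.4, -0.3, -0.4]
opening: 0.0554
grasp_force: 64.0
```

carry_out(
  rows=[
    {"rx": 0,"ry": 0,"rz": 0,"dx": 0,"dy": 0,"dz": 0.03,"hand": 0.3},
    {"rx": 0,"ry": 0,"rz": 0,"dx": 0,"dy": 0,"dz": 0.02,"hand": 0.3},
    {"rx": 0,"ry": 0,"rz": 0,"dx": 0,"dy": 0,"dz": 0,"hand": 0.3},
    {"rx": 0,"ry": 0,"rz": 0,"dx": 0,"dy": 0,"dz": 0,"hand": 0.3},
  ],
)

```text
t: 17.3
eef_pos: [0.5765, 0.1007, 0.1054]
ee_rot: [0.0, 0.739, 0.674, 0.001]
contact_force: [-1.2, 0.6, 5.5]
opening: 0.0557
grasp_force: 64.8
```

carry_out(
  rows=[
    {"rx": 0,"ry": 0,"rz": 0,"dx": 0,"dy": 0,"dz": 0,"hand": 0.75},
    {"rx": 0,"ry": 0,"rz": 0,"dx": 0,"dy": 0,"dz": 0,"hand": 1},
    {"rx": 0,"ry": 0,"rz": 0,"dx": 0,"dy": 0,"dz": 0,"hand": 1},
    {"rx": 0,"ry": 0,"rz": 0,"dx": 0,"dy": 0,"dz": 0,"hand": 1},
    {"rx": 0,"ry": 0,"rz": 0,"dx": 0,"dy": 0,"dz": -0.2,"hand": 1},
    {"rx": 0,"ry": 0,"rz": 0,"dx": 0,"dy": 0,"dz": -0.35,"hand": 1},
    {"rx": 0,"ry": 0,"rz": 0,"dx": 0,"dy": 0,"dz": -0.35,"hand": 1},
    {"rx": 0,"ry": 0,"rz": 0,"dx": 0,"dy": 0,"dz": -0.35,"hand": 1},
    {"rx": 0,"ry": 0,"rz": 0,"dx": 0,"dy": 0,"dz": -0.35,"hand": 1},
    {"rx": 0,"ry": 0,"rz": 0,"dx": 0,"dy": 0,"dz": 0,"hand": 1},
  ],
)

```text
t: 18.3
eef_pos: [0.5791, 0.1001, 0.3018]
ee_rot: [0.003, 0.739, 0.673, 0.005]
contact_force: [1.4, -0.3, -0.3]
opening: 0.0852
grasp_force: 0.0
```

```bash
python3 snap.py w10; python3 m4.py w10 .5755 .1015 .06; python3 m4.py w10 .567 .012 .06
python3 - <<'E'
from m3 import *
c=dict(np.load("w1.npz"))
from m4 import look
look(c,[.489,.437],.052)
E
```

```text
[0.5863 0.1811 0.3716] [0.5775 0.1005 0.2991]
inner rim [0.5769 0.101 ] R 0.0217 px [249. 174.]
zmap [0.5767 0.1009 0.0595] [0.057 0.057 0.007] 1957
[0.5775 0.1005 0.2991] yaw -5.31
inner rim [0.5675 0.0123] R 0.0204 px [249. 253.]
zmap [0.568  0.0132 0.0592] [0.057 0.057 0.006] 1541
[0.5775 0.1005 0.2991] yaw -5.31
inner rim [0.4902 0.4403] R 0.0222 px [257. 116.]
zmap [0.4912 0.4408 0.0518] [0.057 0.057 0.006] 2195
```

carry_out(
  rows=[
    {"rx": 0,"ry": 0,"rz": 0,"dx": 0.32,"dy": -0.13,"dz": 0,"hand": 1},
    {"rx": 0,"ry": 0,"rz": 0,"dx": 0.32,"dy": -0.13,"dz": 0,"hand": 1},
    {"rx": 0,"ry": 0,"rz": 0,"dx": 0.32,"dy": -0.13,"dz": 0,"hand": 1},
    {"rx": 0,"ry": 0,"rz": 0,"dx": 0.32,"dy": -0.13,"dz": 0,"hand": 1},
    {"rx": 0,"ry": 0,"rz": 0,"dx": 0.32,"dy": -0.13,"dz": 0,"hand": 1},
    {"rx": 0,"ry": 0,"rz": 0,"dx": 0.32,"dy": -0.13,"dz": 0,"hand": 1},
    {"rx": 0,"ry": 0,"rz": 0,"dx": 0.32,"dy": -0.13,"dz": 0,"hand": 1},
    {"rx": 0,"ry": 0,"rz": 0,"dx": 0.3,"dy": -0.11,"dz": 0,"hand": 1},
    {"rx": 0,"ry": 0,"rz": 0,"dx": 0,"dy": 0,"dz": 0,"hand": 1},
    {"rx": 0,"ry": 0,"rz": 0,"dx": 0,"dy": 0,"dz": 0,"hand": 1},
  ],
)

```text
t: 19.35
eef_pos: [0.4807, 0.4162, 0.2941]
ee_rot: [0.0, 0.738, 0.675, -0.002]
contact_force: [1.1, -0.4, -0.9]
opening: 0.0849
grasp_force: 0.0
```

```bash
python3 snap.py w11; python3 m4.py w11 .490 .440 .052
```

```text
[0.4885 0.4976 0.3633] [0.4816 0.4145 0.2946]
inner rim [0.4879 0.4394] R 0.025 px [263. 149.]
zmap [0.4912 0.4407 0.0513] [0.057 0.058 0.006] 2160
[0.4816 0.4145 0.2946] yaw -5.31
```

carry_out(
  rows=[
    {"rx": 0,"ry": 0,"rz": 0,"dx": 0.11,"dy": 0.03,"dz": 0,"hand": 1},
    {"rx": 0,"ry": 0,"rz": 0,"dx": 0.11,"dy": 0.03,"dz": 0,"hand": 1},
    {"rx": 0,"ry": 0,"rz": 0,"dx": 0,"dy": 0,"dz": 0.35,"hand": 1},
    {"rx": 0,"ry": 0,"rz": 0,"dx": 0,"dy": 0,"dz": 0.35,"hand": 1},
    {"rx": 0,"ry": 0,"rz": 0,"dx": 0,"dy": 0,"dz": 0.3,"hand": 1},
    {"rx": 0,"ry": 0,"rz": 0,"dx": 0,"dy": 0,"dz": 0.1,"hand": 1},
    {"rx": 0,"ry": 0,"rz": 0,"dx": 0,"dy": 0,"dz": 0,"hand": 1},
    {"rx": 0,"ry": 0,"rz": 0,"dx": 0,"dy": 0,"dz": 0,"hand": 1},
  ],
)

```text
t: 20.2
eef_pos: [0.4933, 0.4415, 0.1656]
ee_rot: [0.0, 0.739, 0.673, 0.001]
contact_force: [-0.4, 0.1, -0.2]
opening: 0.0853
grasp_force: 0.0
```

carry_out(
  rows=[
    {"rx": 0,"ry": 0,"rz": 0,"dx": -0.01,"dy": -0.015,"dz": 0.25,"hand": 1},
    {"rx": 0,"ry": 0,"rz": 0,"dx": 0,"dy": 0,"dz": 0.2,"hand": 1},
    {"rx": 0,"ry": 0,"rz": 0,"dx": 0,"dy": 0,"dz": 0.12,"hand": 1},
    {"rx": 0,"ry": 0,"rz": 0,"dx": 0,"dy": 0,"dz": 0,"hand": 1},
    {"rx": 0,"ry": 0,"rz": 0,"dx": 0,"dy": 0,"dz": 0,"hand": 1},
    {"rx": 0,"ry": 0,"rz": 0,"dx": 0,"dy": 0,"dz": 0,"hand": 0.6},
    {"rx": 0,"ry": 0,"rz": 0,"dx": 0,"dy": 0,"dz": 0,"hand": 0.5},
    {"rx": 0,"ry": 0,"rz": 0,"dx": 0,"dy": 0,"dz": 0,"hand": 0.4},
    {"rx": 0,"ry": 0,"rz": 0,"dx": 0,"dy": 0,"dz": 0,"hand": 0.3},
    {"rx": 0,"ry": 0,"rz": 0,"dx": 0,"dy": 0,"dz": 0,"hand": 0.3},
  ],
)

```text
t: 21.2
eef_pos: [0.4909, 0.4405, 0.0976]
ee_rot: [-0.0, 0.739, 0.674, 0.001]
contact_force: [-0.9, 0.0, 5.2]
opening: 0.0552
grasp_force: 62.7
```

carry_out(
  rows=[
    {"rx": 0,"ry": 0,"rz": 0,"dx": 0,"dy": 0,"dz": -0.1,"hand": 0.3},
    {"rx": 0,"ry": 0,"rz": 0,"dx": 0,"dy": 0,"dz": -0.3,"hand": 0.3},
    {"rx": 0,"ry": 0,"rz": 0,"dx": 0,"dy": 0,"dz": -0.35,"hand": 0.3},
    {"rx": 0,"ry": 0,"rz": 0,"dx": 0,"dy": 0,"dz": -0.35,"hand": 0.3},
    {"rx": 0,"ry": 0,"rz": 0,"dx": 0,"dy": 0,"dz": -0.35,"hand": 0.3},
    {"rx": 0,"ry": 0,"rz": 0,"dx": 0,"dy": 0,"dz": -0.1,"hand": 0.3},
    {"rx": 0,"ry": 0,"rz": 0,"dx": 0,"dy": 0,"dz": 0,"hand": 0.3},
  ],
)

```text
t: 21.9
eef_pos: [0.4908, 0.4403, 0.2847]
ee_rot: [-0.0, 0.739, 0.674, 0.003]
contact_force: [-1.1, -0.0, -2.0]
opening: 0.0553
grasp_force: 63.9
```

carry_out(
  rows=[
    {"rx": 0,"ry": 0,"rz": 0,"dx": -0.15,"dy": 0.03,"dz": 0,"hand": 0.3},
    {"rx": 0,"ry": 0,"rz": 0,"dx": -0.3,"dy": 0.07,"dz": 0,"hand": 0.3},
    {"rx": 0,"ry": 0,"rz": 0,"dx": -0.38,"dy": 0.09,"dz": 0,"hand": 0.3},
    {"rx": 0,"ry": 0,"rz": 0,"dx": -0.38,"dy": 0.09,"dz": 0,"hand": 0.3},
    {"rx": 0,"ry": 0,"rz": 0,"dx": -0.38,"dy": 0.09,"dz": 0,"hand": 0.3},
    {"rx": 0,"ry": 0,"rz": 0,"dx": -0.38,"dy": 0.09,"dz": 0,"hand": 0.3},
    {"rx": 0,"ry": 0,"rz": 0,"dx": -0.38,"dy": 0.09,"dz": 0,"hand": 0.3},
    {"rx": 0,"ry": 0,"rz": 0,"dx": -0.38,"dy": 0.09,"dz": 0,"hand": 0.3},
    {"rx": 0,"ry": 0,"rz": 0,"dx": -0.38,"dy": 0.09,"dz": 0,"hand": 0.3},
    {"rx": 0,"ry": 0,"rz": 0,"dx": -0.38,"dy": 0.09,"dz": 0,"hand": 0.3},
  ],
)

```text
t: 22.9
eef_pos: [0.5466, 0.0109, 0.2796]
ee_rot: [-0.001, 0.739, 0.673, -0.002]
contact_force: [0.6, 0.3, -1.5]
opening: 0.0556
grasp_force: 63.9
```

carry_out(
  rows=[
    {"rx": 0,"ry": 0,"rz": 0,"dx": -0.38,"dy": 0.08,"dz": 0,"hand": 0.3},
    {"rx": 0,"ry": 0,"rz": 0,"dx": -0.25,"dy": 0.05,"dz": 0,"hand": 0.3},
    {"rx": 0,"ry": 0,"rz": 0,"dx": -0.14,"dy": 0.03,"dz": 0,"hand": 0.3},
    {"rx": 0,"ry": 0,"rz": 0,"dx": 0,"dy": 0,"dz": 0,"hand": 0.3},
    {"rx": 0,"ry": 0,"rz": 0,"dx": 0,"dy": 0,"dz": 0,"hand": 0.3},
  ],
)

```text
t: 23.4
eef_pos: [0.5579, -0.0801, 0.2802]
ee_rot: [-0.002, 0.74, 0.673, -0.001]
contact_force: [-0.3, 1.5, -1.2]
opening: 0.0556
grasp_force: 63.9
```

carry_out(
  rows=[
    {"rx": 0,"ry": 0,"rz": 0,"dx": 0.005,"dy": 0.01,"dz": 0.3,"hand": 0.3},
    {"rx": 0,"ry": 0,"rz": 0,"dx": 0,"dy": 0,"dz": 0.35,"hand": 0.3},
    {"rx": 0,"ry": 0,"rz": 0,"dx": 0,"dy": 0,"dz": 0.3,"hand": 0.3},
    {"rx": 0,"ry": 0,"rz": 0,"dx": 0,"dy": 0,"dz": 0.25,"hand": 0.3},
    {"rx": 0,"ry": 0,"rz": 0,"dx": 0,"dy": 0,"dz": 0.14,"hand": 0.3},
    {"rx": 0,"ry": 0,"rz": 0,"dx": 0,"dy": 0,"dz": 0.06,"hand": 0.3},
    {"rx": 0,"ry": 0,"rz": 0,"dx": 0,"dy": 0,"dz": 0,"hand": 0.3},
    {"rx": 0,"ry": 0,"rz": 0,"dx": 0,"dy": 0,"dz": 0,"hand": 0.3},
  ],
)

```text
t: 24.2
eef_pos: [0.5613, -0.0788, 0.1143]
ee_rot: [0.0, 0.739, 0.674, 0.0]
contact_force: [-0.1, -0.6, -1.2]
opening: 0.0556
grasp_force: 63.9
```

carry_out(
  rows=[
    {"rx": 0,"ry": 0,"rz": 0,"dx": 0,"dy": -0.017,"dz": 0.03,"hand": 0.3},
    {"rx": 0,"ry": 0,"rz": 0,"dx": 0,"dy": 0,"dz": 0.03,"hand": 0.3},
    {"rx": 0,"ry": 0,"rz": 0,"dx": 0,"dy": 0,"dz": 0.015,"hand": 0.3},
    {"rx": 0,"ry": 0,"rz": 0,"dx": 0,"dy": 0,"dz": 0,"hand": 0.3},
    {"rx": 0,"ry": 0,"rz": 0,"dx": 0,"dy": 0,"dz": 0,"hand": 0.3},
  ],
)

```text
t: 24.7
eef_pos: [0.559, -0.0792, 0.1056]
ee_rot: [-0.0, 0.739, 0.674, 0.0]
contact_force: [-1.5, 0.4, 5.3]
opening: 0.055
grasp_force: 64.5
```

carry_out(
  rows=[
    {"rx": 0,"ry": 0,"rz": 0,"dx": 0,"dy": 0,"dz": 0,"hand": 0.75},
    {"rx": 0,"ry": 0,"rz": 0,"dx": 0,"dy": 0,"dz": 0,"hand": 1},
    {"rx": 0,"ry": 0,"rz": 0,"dx": 0,"dy": 0,"dz": 0,"hand": 1},
    {"rx": 0,"ry": 0,"rz": 0,"dx": 0,"dy": 0,"dz": 0,"hand": 1},
    {"rx": 0,"ry": 0,"rz": 0,"dx": 0,"dy": 0,"dz": -0.2,"hand": 1},
    {"rx": 0,"ry": 0,"rz": 0,"dx": 0,"dy": 0,"dz": -0.35,"hand": 1},
    {"rx": 0,"ry": 0,"rz": 0,"dx": 0,"dy": 0,"dz": -0.35,"hand": 1},
    {"rx": 0,"ry": 0,"rz": 0,"dx": 0,"dy": 0,"dz": -0.35,"hand": 1},
    {"rx": 0,"ry": 0,"rz": 0,"dx": 0,"dy": 0,"dz": -0.35,"hand": 1},
    {"rx": 0,"ry": 0,"rz": 0,"dx": 0,"dy": 0,"dz": 0,"hand": 1},
  ],
)

```text
t: 25.7
eef_pos: [0.5619, -0.0806, 0.3022]
ee_rot: [0.004, 0.739, 0.673, 0.004]
contact_force: [1.2, -0.8, -0.5]
opening: 0.0854
grasp_force: 0.0
```

```bash
python3 snap.py w12; for p in ".5592 -.079" ".567 .012" ".576 .101"; do python3 m4.py w12 $p .06; done
```

```text
[0.5691 0.0006 0.3717] [ 0.5604 -0.0798  0.2996]
inner rim [ 0.5592 -0.0783] R 0.0225 px [250. 172.]
zmap [ 0.5596 -0.0786  0.0593] [0.057 0.057 0.007] 2008
[ 0.5604 -0.0798  0.2996] yaw -5.31
inner rim [0.5678 0.013 ] R 0.0205 px [248.  75.]
zmap [0.5679 0.0123 0.0598] [0.057 0.057 0.006] 2598
[ 0.5604 -0.0798  0.2996] yaw -5.31
inner rim [0.5753 0.0782] R 0.0101 px [248. -40.]
zmap [0.5747 0.0722 0.0579] [0.012 0.002 0.004] 17
[ 0.5604 -0.0798  0.2996] yaw -5.31
```

View pics/w12.png

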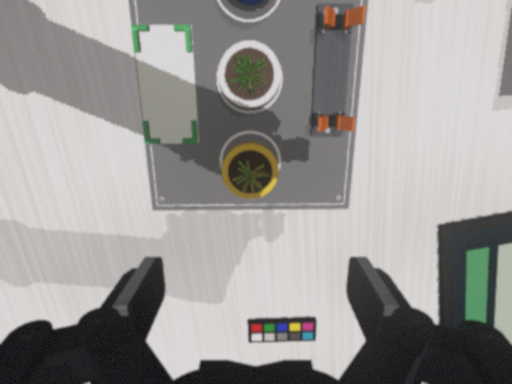

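All three pots stand upright on their rings: yellow (250,171), white (250,75) and blue at the top edge. The seat (168,84) and clip rail (333,68) are clear, and the card is at (282,330). Next I'll measure the rail and the rod.

```bash
cat > m5.py <<'E'
from m2 import *
L=lambda n:dict(np.load(n+".npz"))
yaw=-.0896;xb=np.array([np.cos(yaw),np.sin(yaw)]);yb=np.array([-xb[1],xb[0]])
mid=np.array([.5672,.0103])
O=lambda h,s,v:((h<14))&(s>150)&(v>90)
w2,w3=L("w2"),L("w3")
Q=[[q[1] for q in comps(col(c,O),50)] for c in(w2,w3)]
for a,b in zip(*Q):
    p=tri2(w2,a,w3,b);print("orange tri",p.round(4),"board frame",((p[:2]-mid)@xb).round(4),((p[:2]-mid)@yb).round(4))
for n in("w2","w3","w12"):
    c=L(n);g=c["image"].max(2);hsv=cv2.cvtColor(c["image"],cv2.COLOR_RGB2HSV)
    ctr=proj(c,[*(mid+.09*xb),.013]);vv,uu=np.mgrid[:384,:512]
    m=((g<78)&(abs(uu-ctr[0])<32)&(abs(vv-ctr[1])<62)).astype(np.uint8)
    P=np.array([onz(c,q[::-1],.013)[:2] for q in np.argwhere(m)]);B=(P-mid)@np.c_[xb,yb]
    print(n,"dark base",np.percentile(B,[1,99],axis=0).round(4).tolist(),len(B))
    gm=col(c,lambda h,s,v:(abs(h-68)<14)&(s>90));P=np.array([onz(c,q[::-1],.017)[:2] for q in np.argwhere(gm)]);B=(P-mid)@np.c_[xb,yb];B=B[(abs(B[:,0]+.09)<.04)&(abs(B[:,1])<.075)]
    print(n,"green",B.min(0).round(4),B.max(0).round(4))
RED=lambda h,s,v:((h<8)|(h>172))&(s>110)&(v>70)
res=[]
for n in("w1","w10","w11"):
    c=L(n);vv,uu=np.mgrid[:384,:512];u=proj(c,[.551,.309,.01]);win=np.hypot(uu-u[0],vv-u[1])<110
    m=(col(c,RED)&win).astype(np.uint8);p=np.argwhere(m)[:,::-1]
    if len(p)<60: print(n,"few",len(p),u);continue
    P=np.array([onz(c,q,.012)[:2] for q in p]);k=P.mean(0);d=np.linalg.svd(P-k)[2][0] if False else np.linalg.eigh(np.cov(P.T))[1][:,1]
    g=c["image"].max(2);D=np.argwhere((g<70)&win)[:,::-1];DP=np.array([onz(c,q,.012)[:2] for q in D]);t=(DP-k)@d;w=(DP-k)@[-d[1],d[0]]
    s=(abs(w)<.009)&(abs(t)<.09);tr=(P-k)@d
    print(n,"red mean",k.round(4),"ang",np.degrees(np.arctan2(*d[::-1])).round(2),"red ext",tr.min().round(4),tr.max().round(4),"caps",t[s].min().round(4) if s.any() else None,t[s].max().round(4) if s.any() else None,"px",u.round(0),"ctr px",proj(c,[*k,.012]).round(1))
    res.append((c,p.mean(0)))
if len(res)>1: print("rod tri",[tri2(*res[0],*x).round(4) for x in res[1:]])
E
python3 m5.py
```

```text
orange tri [0.6464 0.0564 0.0412] board frame 0.0748 0.053
orange tri [0.6686 0.0543 0.0412] board frame 0.0971 0.0529
orange tri [ 0.6384 -0.0401  0.038 ] board frame 0.0754 -0.0438
orange tri [ 0.6601 -0.041   0.0424] board frame 0.0971 -0.0428
w2 dark base [[0.0679, -0.0872], [0.1378, 0.0594]] 716
w2 green [-0.1154 -0.0652] [-0.0591  0.0516]
w3 dark base [[0.0674, -0.0514], [0.094, 0.0605]] 319
w3 green [-0.1151 -0.066 ] [-0.0591  0.0499]
w12 dark base [[0.0668, -0.0514], [0.0945, 0.0578]] 412
w12 green [-0.1157 -0.0657] [-0.0591  0.0503]
w1 red mean [0.5535 0.3117] ang 152.32 red ext -0.0509 0.0484 caps -0.0715 0.0713 px [316. 215.] ctr px [317.8 213.2]
w10 few 0 [201.7765115  -48.03158085]
w11 red mean [0.5524 0.3128] ang 152.84 red ext -0.0518 0.0462 caps -0.084 0.0705 px [320. 244.] ctr px [321.9 241.5]
rod tri [array([0.5545, 0.3075, 0.0017])]
```

carry_out(
  rows=[
    {"rx": 0,"ry": 0,"rz": 0,"dx": 0.35,"dy": -0.04,"dz": 0,"hand": 1},
    {"rx": 0,"ry": 0,"rz": 0,"dx": 0.35,"dy": -0.04,"dz": 0,"hand": 1},
    {"rx": 0,"ry": 0,"rz": 0,"dx": 0.35,"dy": -0.04,"dz": 0,"hand": 1},
    {"rx": 0,"ry": 0,"rz": 0,"dx": 0.35,"dy": -0.04,"dz": 0,"hand": 1},
    {"rx": 0,"ry": 0,"rz": 0,"dx": 0.35,"dy": -0.04,"dz": 0,"hand": 1},
    {"rx": 0,"ry": 0,"rz": 0,"dx": 0.35,"dy": -0.04,"dz": 0,"hand": 1},
    {"rx": 0,"ry": 0,"rz": 0,"dx": 0.35,"dy": -0.04,"dz": 0,"hand": 1},
    {"rx": 0,"ry": 0,"rz": 0,"dx": 0.35,"dy": -0.04,"dz": 0,"hand": 1},
    {"rx": 0,"ry": 0,"rz": 0,"dx": 0.35,"dy": -0.04,"dz": 0,"hand": 1},
    {"rx": 0,"ry": 0,"rz": 0,"dx": 0.09,"dy": 0,"dz": 0,"hand": 1},
  ],
)

```text
t: 26.75
eef_pos: [0.5495, 0.3189, 0.2941]
ee_rot: [-0.002, 0.736, 0.677, -0.001]
contact_force: [-0.2, 0.1, -0.4]
opening: 0.0852
grasp_force: 0.0
```

carry_out(
  rows=[
    {"rx": 0,"ry": 0,"rz": -0.094,"dx": 0,"dy": 0,"dz": 0,"hand": 1},
    {"rx": 0,"ry": 0,"rz": -0.094,"dx": 0,"dy": 0,"dz": 0,"hand": 1},
    {"rx": 0,"ry": 0,"rz": -0.094,"dx": 0,"dy": 0,"dz": 0,"hand": 1},
    {"rx": 0,"ry": 0,"rz": -0.094,"dx": 0,"dy": 0,"dz": 0,"hand": 1},
    {"rx": 0,"ry": 0,"rz": -0.094,"dx": 0,"dy": 0,"dz": 0,"hand": 1},
    {"rx": 0,"ry": 0,"rz": -0.094,"dx": 0,"dy": 0,"dz": 0,"hand": 1},
    {"rx": 0,"ry": 0,"rz": -0.094,"dx": 0,"dy": 0,"dz": 0,"hand": 1},
    {"rx": 0,"ry": 0,"rz": -0.094,"dx": 0,"dy": 0,"dz": 0,"hand": 1},
    {"rx": 0,"ry": 0,"rz": 0,"dx": 0,"dy": 0,"dz": 0,"hand": 1},
    {"rx": 0,"ry": 0,"rz": 0,"dx": 0,"dy": 0,"dz": 0,"hand": 1},
  ],
)

```text
t: 27.75
eef_pos: [0.5516, 0.3108, 0.2957]
ee_rot: [-0.001, 0.241, 0.971, -0.001]
contact_force: [-0.2, 0.1, -0.4]
opening: 0.0856
grasp_force: 0.0
```

```bash
python3 snap.py w13; cat > m6.py <<'E'
import sys
from m2 import *
RED=lambda h,s,v:((h<8)|(h>172))&(s>110)&(v>70)
def rod(n,z=.012):
    c=dict(np.load(n+".npz"));vv,uu=np.mgrid[:384,:512];u=proj(c,[.553,.312,.01]);win=np.hypot(uu-u[0],vv-u[1])<110
    m=(col(c,RED)&win).astype(np.uint8);p=np.argwhere(m)[:,::-1]
    P=np.array([onz(c,q,z)[:2] for q in p]);k=P.mean(0);d=np.linalg.eigh(np.cov(P.T))[1][:,1];d*=np.sign(d[1])
    g=c["image"].max(2);D=np.argwhere((g<75)&win)[:,::-1];DP=np.array([onz(c,q,z)[:2] for q in D]);t=(DP-k)@d;w=(DP-k)@[-d[1],d[0]]
    s=(abs(w)<.009)&(abs(t)<.085);tr=(P-k)@d;ends=[np.percentile(t[s&(t<0)],2),np.percentile(t[s&(t>0)],98)]
    print(n,"red mean",k.round(4),"ang",np.degrees(np.arctan2(*d[::-1])).round(2),"red",tr.min().round(4),tr.max().round(4),"caps",np.round(ends,4),"centre",(k+d*np.mean(ends)).round(4))
    return c,p.mean(0)
R=[rod(n) for n in sys.argv[1:]]
for x in R[1:]: print("tri",tri2(*R[0],*x).round(4))
s=r.read_state();q=s["ee_rot"];print(s["eef_pos"].round(4),"yaw",np.degrees(np.arctan2(2*q[2]**2-1,2*q[1]*q[2])).round(2))
E
python3 m6.py w11 w13
```

```text
[0.4797 0.3488 0.3653] [0.5517 0.3111 0.296 ]
w11 red mean [0.5524 0.3128] ang 152.84 red -0.0518 0.0462 caps [-0.0736  0.0705] centre [0.5538 0.3121]
w13 red mean [0.5514 0.3113] ang 152.27 red -0.0519 0.0464 caps [-0.0724  0.0688] centre [0.553  0.3105]
tri [0.552  0.3114 0.0087]
[0.5517 0.3111 0.296 ] yaw 62.18
```

View pics/w13.png

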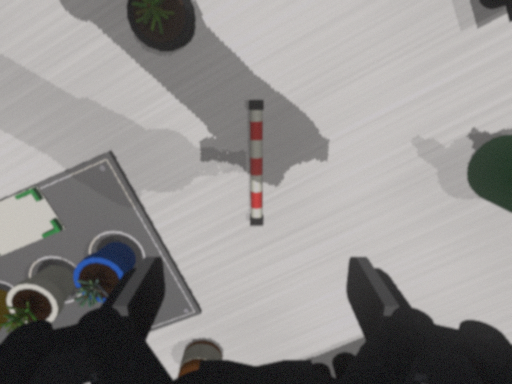

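The wrist view shows the rod upright in the picture at column 256, rows 100–225, so it is square to the jaws. The black pot at (160,20) is well clear.

carry_out(
  rows=[
    {"rx": 0,"ry": 0,"rz": 0,"dx": -0.012,"dy": 0,"dz": 0.35,"hand": 0.35},
    {"rx": 0,"ry": 0,"rz": 0,"dx": 0,"dy": 0,"dz": 0.35,"hand": 0.35},
    {"rx": 0,"ry": 0,"rz": 0,"dx": 0,"dy": 0,"dz": 0.35,"hand": 0.35},
    {"rx": 0,"ry": 0,"rz": 0,"dx": 0,"dy": 0,"dz": 0.35,"hand": 0.35},
    {"rx": 0,"ry": 0,"rz": 0,"dx": 0,"dy": 0,"dz": 0.2,"hand": 0.35},
    {"rx": 0,"ry": 0,"rz": 0,"dx": 0,"dy": 0,"dz": 0,"hand": 0.35},
    {"rx": 0,"ry": 0,"rz": 0,"dx": 0,"dy": 0,"dz": 0,"hand": 0.35},
    {"rx": 0,"ry": 0,"rz": 0,"dx": 0,"dy": 0,"dz": 0,"hand": 0.35},
  ],
)

```text
t: 28.6
eef_pos: [0.5544, 0.3117, 0.1065]
ee_rot: [0.001, 0.239, 0.971, 0.001]
contact_force: [-0.1, -0.9, 0.2]
opening: 0.0301
grasp_force: 0.0
```

carry_out(
  rows=[
    {"rx": 0,"ry": 0,"rz": 0,"dx": 0,"dy": -0.01,"dz": 0.1,"hand": 0.35},
    {"rx": 0,"ry": 0,"rz": 0,"dx": 0,"dy": 0,"dz": 0.08,"hand": 0.35},
    {"rx": 0,"ry": 0,"rz": 0,"dx": 0,"dy": 0,"dz": 0.03,"hand": 0.35},
    {"rx": 0,"ry": 0,"rz": 0,"dx": 0,"dy": 0,"dz": 0,"hand": 0.35},
    {"rx": 0,"ry": 0,"rz": 0,"dx": 0,"dy": 0,"dz": 0,"hand": 0.35},
  ],
)

```text
t: 29.1
eef_pos: [0.5527, 0.31, 0.0795]
ee_rot: [-0.0, 0.239, 0.971, -0.0]
contact_force: [-0.3, -0.6, 0.4]
opening: 0.0296
grasp_force: 0.0
```

```bash
python3 snap.py w14
```

```text
[0.4805 0.3477 0.149 ] [0.5528 0.3102 0.0797]
```

View pics/w14.png

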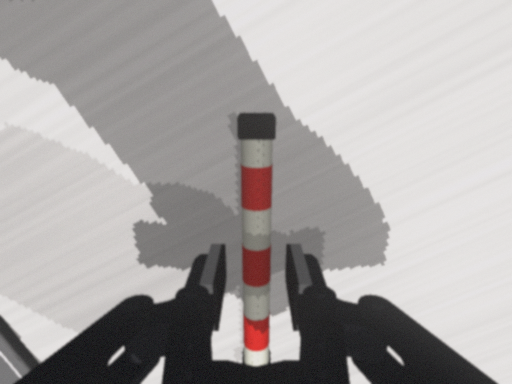

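The tips straddle the rod at rows 245–330. Lowering slightly and closing.

carry_out(
  rows=[
    {"rx": 0,"ry": 0,"rz": 0,"dx": 0,"dy": 0,"dz": 0.025,"hand": 0.35},
    {"rx": 0,"ry": 0,"rz": 0,"dx": 0,"dy": 0,"dz": 0,"hand": 0.2},
    {"rx": 0,"ry": 0,"rz": 0,"dx": 0,"dy": 0,"dz": 0,"hand": 0.1},
    {"rx": 0,"ry": 0,"rz": 0,"dx": 0,"dy": 0,"dz": 0,"hand": 0},
    {"rx": 0,"ry": 0,"rz": 0,"dx": 0,"dy": 0,"dz": 0,"hand": 0},
    {"rx": 0,"ry": 0,"rz": 0,"dx": 0,"dy": 0,"dz": 0,"hand": 0},
  ],
)

```text
t: 29.75
eef_pos: [0.5527, 0.3102, 0.0768]
ee_rot: [0.0, 0.239, 0.971, 0.0]
contact_force: [-0.3, -0.1, 1.9]
opening: 0.0111
grasp_force: 58.7
```

carry_out(
  rows=[
    {"rx": 0,"ry": 0,"rz": 0,"dx": 0,"dy": 0,"dz": -0.1,"hand": 0},
    {"rx": 0,"ry": 0,"rz": 0,"dx": 0,"dy": 0,"dz": -0.3,"hand": 0},
    {"rx": 0,"ry": 0,"rz": 0,"dx": 0,"dy": 0,"dz": -0.35,"hand": 0},
    {"rx": 0,"ry": 0,"rz": 0,"dx": 0,"dy": 0,"dz": -0.35,"hand": 0},
    {"rx": 0,"ry": 0,"rz": 0,"dx": 0,"dy": 0,"dz": -0.15,"hand": 0},
    {"rx": 0,"ry": 0,"rz": 0,"dx": 0,"dy": 0,"dz": 0,"hand": 0},
    {"rx": 0,"ry": 0,"rz": 0,"dx": 0,"dy": 0,"dz": 0,"hand": 0},
  ],
)

```text
t: 30.45
eef_pos: [0.5522, 0.3101, 0.2269]
ee_rot: [-0.0, 0.239, 0.971, 0.0]
contact_force: [-0.1, 0.5, -1.0]
opening: 0.0112
grasp_force: 58.7
```

carry_out(
  rows=[
    {"rx": 0,"ry": 0,"rz": 0.095,"dx": 0,"dy": 0,"dz": 0,"hand": 0},
    {"rx": 0,"ry": 0,"rz": 0.095,"dx": 0,"dy": 0,"dz": 0,"hand": 0},
    {"rx": 0,"ry": 0,"rz": 0.095,"dx": 0,"dy": 0,"dz": 0,"hand": 0},
    {"rx": 0,"ry": 0,"rz": 0.095,"dx": 0,"dy": 0,"dz": 0,"hand": 0},
    {"rx": 0,"ry": 0,"rz": 0.095,"dx": 0,"dy": 0,"dz": 0,"hand": 0},
    {"rx": 0,"ry": 0,"rz": 0.095,"dx": 0,"dy": 0,"dz": 0,"hand": 0},
    {"rx": 0,"ry": 0,"rz": 0.095,"dx": 0,"dy": 0,"dz": 0,"hand": 0},
    {"rx": 0,"ry": 0,"rz": 0.085,"dx": 0,"dy": 0,"dz": 0,"hand": 0},
    {"rx": 0,"ry": 0,"rz": 0,"dx": 0,"dy": 0,"dz": 0,"hand": 0},
    {"rx": 0,"ry": 0,"rz": 0,"dx": 0,"dy": 0,"dz": 0,"hand": 0},
  ],
)

```text
t: 31.45
eef_pos: [0.5518, 0.3099, 0.2251]
ee_rot: [-0.0, 0.737, 0.676, -0.001]
contact_force: [-0.2, 0.2, -0.7]
opening: 0.0113
grasp_force: 58.8
```

carry_out(
  rows=[
    {"rx": 0,"ry": 0,"rz": 0,"dx": -0.1,"dy": 0.04,"dz": 0,"hand": 0},
    {"rx": 0,"ry": 0,"rz": 0,"dx": -0.2,"dy": 0.09,"dz": 0,"hand": 0},
    {"rx": 0,"ry": 0,"rz": 0,"dx": -0.3,"dy": 0.13,"dz": 0,"hand": 0},
    {"rx": 0,"ry": 0,"rz": 0,"dx": -0.3,"dy": 0.13,"dz": 0,"hand": 0},
    {"rx": 0,"ry": 0,"rz": 0,"dx": -0.3,"dy": 0.13,"dz": 0,"hand": 0},
    {"rx": 0,"ry": 0,"rz": 0,"dx": -0.3,"dy": 0.13,"dz": 0,"hand": 0},
    {"rx": 0,"ry": 0,"rz": 0,"dx": -0.3,"dy": 0.13,"dz": 0,"hand": 0},
    {"rx": 0,"ry": 0,"rz": 0,"dx": -0.3,"dy": 0.13,"dz": 0,"hand": 0},
    {"rx": 0,"ry": 0,"rz": 0,"dx": -0.2,"dy": 0.09,"dz": 0,"hand": 0},
    {"rx": 0,"ry": 0,"rz": 0,"dx": -0.13,"dy": 0.06,"dz": 0,"hand": 0},
  ],
)

```text
t: 32.45
eef_pos: [0.6534, 0.0035, 0.227]
ee_rot: [0.001, 0.739, 0.673, -0.0]
contact_force: [-0.4, -0.2, 0.3]
opening: 0.0112
grasp_force: 58.8
```

carry_out(
  rows=[
    {"rx": 0,"ry": 0,"rz": 0,"dx": 0,"dy": 0,"dz": 0,"hand": 0},
    {"rx": 0,"ry": 0,"rz": 0,"dx": 0,"dy": 0,"dz": 0,"hand": 0},
  ],
)

```text
t: 32.65
eef_pos: [0.6528, 0.0092, 0.2263]
ee_rot: [-0.001, 0.738, 0.675, 0.0]
contact_force: [-0.2, 0.5, -0.7]
opening: 0.0111
grasp_force: 58.8
```

```bash
python3 snap.py w15; python3 - <<'E'
from h import *
s=r.read_state();q=s["ee_rot"];print(s["eef_pos"].round(4),"yaw",np.degrees(np.arctan2(2*q[2]**2-1,2*q[1]*q[2])).round(2),s["contact_force"].round(1))
E
```

```text
[0.6606 0.0902 0.2959] [0.6528 0.0104 0.2262]
[0.6528 0.0104 0.2262] yaw -4.99 [ 0.2  0.6 -0.7]
```

View pics/w15.png

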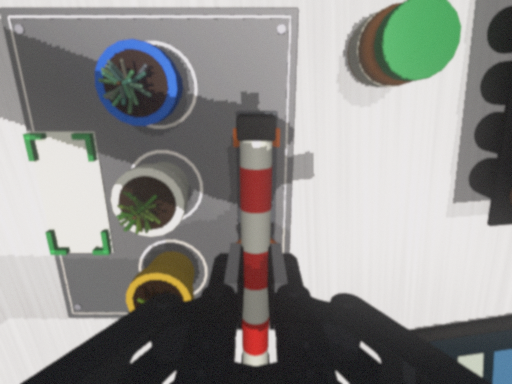

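The rod hangs straight over the rail (column 256), midway between the orange jaws at (238,135) and (276,135). All pots are upright. Lowering to the jaws.

carry_out(
  rows=[
    {"rx": 0,"ry": 0,"rz": 0,"dx": -0.02,"dy": 0.006,"dz": 0.25,"hand": 0},
    {"rx": 0,"ry": 0,"rz": 0,"dx": 0,"dy": 0,"dz": 0.3,"hand": 0},
    {"rx": 0,"ry": 0,"rz": 0,"dx": 0,"dy": 0,"dz": 0.2,"hand": 0},
    {"rx": 0,"ry": 0,"rz": 0,"dx": 0,"dy": 0,"dz": 0.08,"hand": 0},
    {"rx": 0,"ry": 0,"rz": 0,"dx": 0,"dy": 0,"dz": 0,"hand": 0},
    {"rx": 0,"ry": 0,"rz": 0,"dx": 0,"dy": 0,"dz": 0,"hand": 0},
    {"rx": 0,"ry": 0,"rz": 0,"dx": 0,"dy": 0,"dz": 0,"hand": 0},
  ],
)

```text
t: 33.4
eef_pos: [0.6548, 0.0061, 0.1286]
ee_rot: [0.001, 0.738, 0.675, 0.001]
contact_force: [0.2, 0.0, 0.1]
opening: 0.0115
grasp_force: 58.8
```

```bash
python3 snap.py w16; python3 - <<'E'
from m2 import *
c=dict(np.load("w16.npz"))
for q in comps(col(c,lambda h,s,v:(h>4)&(h<16)&(s>150)&(v>90)),30): print(q[0],q[1],q[2].tolist(),onz(c,q[1],.045).round(4))
for q in comps(col(c,lambda h,s,v:((h<4)|(h>172))&(s>110)&(v>60)),60): print("red",q[0],q[1],q[2].tolist(),onz(c,q[1],.055).round(4))
s=r.read_state();print(s["eef_pos"].round(4),s["contact_force"].round(1))
E
```

```text
[0.6622 0.0873 0.1981] [0.6547 0.006  0.1286]
442 [441.7  17. ] [432, 0, 20, 45] [0.7443 0.1089 0.045 ]
717 [226.1 157.8] [214, 138, 26, 38] [0.6456 0.0566 0.045 ]
417 [280.3 159.4] [272, 145, 18, 30] [0.6718 0.0534 0.045 ]
red 1334 [255.2 190.1] [239, 168, 33, 45] [0.6585 0.0421 0.055 ]
red 880 [255.2 270.4] [243, 252, 26, 38] [ 0.6546 -0.0009  0.055 ]
red 790 [254.7 337.6] [241, 319, 29, 37] [ 0.6505 -0.0434  0.055 ]
[0.6547 0.006  0.1286] [ 1.3 -0.1 -1.3]
```

carry_out(
  rows=[
    {"rx": 0,"ry": 0,"rz": 0,"dx": 0.01,"dy": -0.01,"dz": 0.1,"hand": 0},
    {"rx": 0,"ry": 0,"rz": 0,"dx": 0,"dy": 0,"dz": 0.05,"hand": 0},
    {"rx": 0,"ry": 0,"rz": 0,"dx": 0,"dy": 0,"dz": 0.03,"hand": 0},
    {"rx": 0,"ry": 0,"rz": 0,"dx": 0,"dy": 0,"dz": 0,"hand": 0},
  ],
)

```text
t: 33.85
eef_pos: [0.6534, 0.0071, 0.1057]
ee_rot: [0.0, 0.738, 0.675, 0.001]
contact_force: [-0.2, 0.3, 4.0]
opening: 0.0113
grasp_force: 59.4
```

carry_out(
  rows=[
    {"rx": 0,"ry": 0,"rz": 0,"dx": 0,"dy": 0,"dz": 0.03,"hand": 0},
    {"rx": 0,"ry": 0,"rz": 0,"dx": 0,"dy": 0,"dz": 0.03,"hand": 0},
    {"rx": 0,"ry": 0,"rz": 0,"dx": 0,"dy": 0,"dz": 0.015,"hand": 0},
    {"rx": 0,"ry": 0,"rz": 0,"dx": 0,"dy": 0,"dz": 0,"hand": 0},
    {"rx": 0,"ry": 0,"rz": 0,"dx": 0,"dy": 0,"dz": 0,"hand": 0},
  ],
)

```text
t: 34.35
eef_pos: [0.6528, 0.007, 0.0976]
ee_rot: [-0.0, 0.738, 0.675, 0.0]
contact_force: [-1.7, 1.3, 11.3]
opening: 0.0112
grasp_force: 60.3
```

carry_out(
  rows=[
    {"rx": 0,"ry": 0,"rz": 0,"dx": 0,"dy": 0,"dz": 0.01,"hand": 0},
    {"rx": 0,"ry": 0,"rz": 0,"dx": 0,"dy": 0,"dz": 0,"hand": 0},
    {"rx": 0,"ry": 0,"rz": 0,"dx": 0,"dy": 0,"dz": 0,"hand": 0},
  ],
)

```text
t: 34.65
eef_pos: [0.6529, 0.007, 0.0975]
ee_rot: [-0.001, 0.738, 0.675, 0.001]
contact_force: [-2.9, 1.0, 18.5]
opening: 0.0115
grasp_force: 60.8
```

```bash
python3 snap.py w17; python3 - <<'E'
from m2 import *
c=dict(np.load("w17.npz"));P=cloud(c)
for q in comps(col(c,lambda h,s,v:((h<4)|(h>172))&(s>110)&(v>60)),60): print("red",q[0],q[1],"zmap",np.percentile(P[int(q[1][1])-3:int(q[1][1])+4,int(q[1][0])-2:int(q[1][0])+3].reshape(-1,3),50,axis=0).round(4))
s=r.read_state();print(s["eef_pos"].round(4),s["contact_force"].round(1))
E
```

```text
[0.6606 0.088  0.167 ] [0.6529 0.007  0.0974]
red 1134 [255.2 192.2] zmap [0.6566 0.0459 0.0356]
red 884 [255.2 270.5] zmap [0.653  0.0072 0.0353]
red 705 [255.4 336.8] zmap [ 0.6496 -0.031   0.0353]
[0.6529 0.007  0.0974] [-2.7  1.7 17.7]
```

View pics/w17.png

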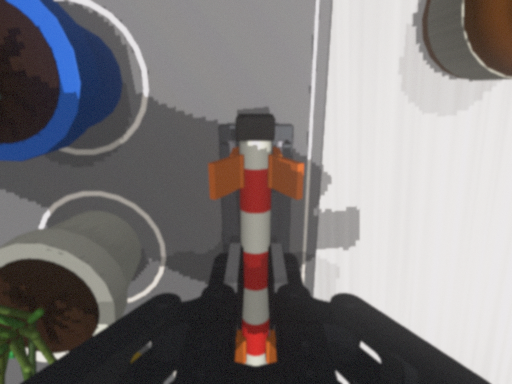

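The rod is seated between both clips with its top at z ≈ 0.0355 along its length, so the axis is at 0.0285. The force rose to 18 N without further travel, so it is home. Releasing narrowly and rising.

carry_out(
  rows=[
    {"rx": 0,"ry": 0,"rz": 0,"dx": 0,"dy": 0,"dz": -0.01,"hand": 0.15},
    {"rx": 0,"ry": 0,"rz": 0,"dx": 0,"dy": 0,"dz": 0,"hand": 0.3},
    {"rx": 0,"ry": 0,"rz": 0,"dx": 0,"dy": 0,"dz": 0,"hand": 0.35},
    {"rx": 0,"ry": 0,"rz": 0,"dx": 0,"dy": 0,"dz": 0,"hand": 0.35},
    {"rx": 0,"ry": 0,"rz": 0,"dx": 0,"dy": 0,"dz": -0.15,"hand": 0.35},
    {"rx": 0,"ry": 0,"rz": 0,"dx": 0,"dy": 0,"dz": -0.3,"hand": 0.35},
    {"rx": 0,"ry": 0,"rz": 0,"dx": 0,"dy": 0,"dz": -0.35,"hand": 0.35},
    {"rx": 0,"ry": 0,"rz": 0,"dx": 0,"dy": 0,"dz": -0.35,"hand": 0.35},
    {"rx": 0,"ry": 0,"rz": 0,"dx": 0,"dy": 0,"dz": -0.35,"hand": 0.35},
    {"rx": 0,"ry": 0,"rz": 0,"dx": 0,"dy": 0,"dz": 0,"hand": 1},
  ],
)

```text
t: 35.7
eef_pos: [0.656, 0.0058, 0.284]
ee_rot: [0.004, 0.738, 0.674, 0.005]
contact_force: [1.0, 0.2, 0.4]
opening: 0.0436
grasp_force: 0.0
```

```bash
python3 snap.py w18; python3 - <<'E'
from m2 import *
c=dict(np.load("w18.npz"));P=cloud(c)
for q in comps(col(c,lambda h,s,v:((h<4)|(h>172))&(s>110)&(v>60)),30): print("red",q[0],q[1],"zmap",np.percentile(P[int(q[1][1])-2:int(q[1][1])+3,int(q[1][0])-1:int(q[1][0])+2].reshape(-1,3),50,axis=0).round(4))
# card from w5/w4/w12: dark+coloured plate blob
for n in("w4","w5","w12"):
    c=dict(np.load(n+".npz"));u=proj(c,[.555,-.315,.008]);g=c["image"];hs=cv2.cvtColor(g,cv2.COLOR_RGB2HSV)
    m=((g.max(2)<75)|(hs[...,1]>90)).astype(np.uint8);vv,uu=np.mgrid[:384,:512];m&=((abs(uu-u[0])<70)&(abs(vv-u[1])<45)).astype(np.uint8)
    m=cv2.morphologyEx(m,cv2.MORPH_CLOSE,np.ones((9,9)));k,l,st,ce=cv2.connectedComponentsWithStats(m);i=1+np.argmax(st[1:,4])
    cs,_=cv2.findContours((l==i).astype(np.uint8),cv2.RETR_EXTERNAL,cv2.CHAIN_APPROX_NONE);q=cs[0][:,0]
    W=np.array([onz(c,x,.008)[:2] for x in q],np.float32);rr=cv2.minAreaRect(W*1000);print(n,"card",np.round(rr[0],1),np.round(rr[1],1),round(rr[2],1),u.round(0))
E
```

```text
[0.6629 0.0869 0.3535] [0.6544 0.0064 0.281 ]
red 228 [248.7 133.4] zmap [0.6559 0.0458 0.0354]
red 231 [249.  171.5] zmap [0.6531 0.0076 0.0359]
red 176 [249.4 207.1] zmap [ 0.6493 -0.0317  0.0355]
w4 card [ 578.8 -323.9] [33.7 92.8] 86.4 [311. 163.]
w5 card [ 578.7 -324.9] [30.7 92.7] 84.0 [315.  88.]
w12 card [ 539.  -384.4] [ 20.7 184.2] 84.0 [264. 327.]
```

carry_out(
  rows=[
    {"rx": 0,"ry": 0,"rz": 0.05,"dx": -0.35,"dy": -0.05,"dz": 0,"hand": 1},
    {"rx": 0,"ry": 0,"rz": 0,"dx": -0.35,"dy": -0.05,"dz": 0,"hand": 1},
    {"rx": 0,"ry": 0,"rz": 0,"dx": -0.35,"dy": -0.05,"dz": 0,"hand": 1},
    {"rx": 0,"ry": 0,"rz": 0,"dx": -0.35,"dy": -0.05,"dz": 0,"hand": 1},
    {"rx": 0,"ry": 0,"rz": 0,"dx": -0.35,"dy": -0.05,"dz": 0,"hand": 1},
    {"rx": 0,"ry": 0,"rz": 0,"dx": -0.35,"dy": -0.05,"dz": 0,"hand": 1},
    {"rx": 0,"ry": 0,"rz": 0,"dx": -0.35,"dy": -0.04,"dz": 0,"hand": 1},
    {"rx": 0,"ry": 0,"rz": 0,"dx": -0.35,"dy": -0.04,"dz": 0,"hand": 1},
    {"rx": 0,"ry": 0,"rz": 0,"dx": 0,"dy": 0,"dz": 0,"hand": 1},
  ],
)

```text
t: 36.65
eef_pos: [0.5499, -0.3252, 0.2768]
ee_rot: [0.001, 0.768, 0.641, -0.003]
contact_force: [-0.8, -0.4, 0.8]
opening: 0.0851
grasp_force: 0.0
```

carry_out(
  rows=[
    {"rx": 0,"ry": 0,"rz": 0.095,"dx": 0,"dy": 0,"dz": 0,"hand": 1},
    {"rx": 0,"ry": 0,"rz": 0.095,"dx": 0,"dy": 0,"dz": 0,"hand": 1},
    {"rx": 0,"ry": 0,"rz": 0.095,"dx": 0,"dy": 0,"dz": 0,"hand": 1},
    {"rx": 0,"ry": 0,"rz": 0.095,"dx": 0,"dy": 0,"dz": 0,"hand": 1},
    {"rx": 0,"ry": 0,"rz": 0.095,"dx": 0,"dy": 0,"dz": 0,"hand": 1},
    {"rx": 0,"ry": 0,"rz": 0.095,"dx": 0,"dy": 0,"dz": 0,"hand": 1},
    {"rx": 0,"ry": 0,"rz": 0.095,"dx": 0,"dy": 0,"dz": 0,"hand": 1},
    {"rx": 0,"ry": 0,"rz": 0.095,"dx": 0,"dy": 0,"dz": 0,"hand": 1},
    {"rx": 0,"ry": 0,"rz": 0.095,"dx": 0,"dy": 0,"dz": 0,"hand": 1},
    {"rx": 0,"ry": 0,"rz": 0.085,"dx": 0,"dy": 0,"dz": 0,"hand": 1},
  ],
)

```text
t: 37.65
eef_pos: [0.5544, -0.3162, 0.2754]
ee_rot: [-0.001, 0.999, -0.04, -0.001]
contact_force: [0.2, -0.5, 0.4]
opening: 0.0853
grasp_force: 0.0
```

carry_out(
  rows=[
    {"rx": 0,"ry": 0,"rz": 0,"dx": 0,"dy": 0,"dz": 0,"hand": 1},
    {"rx": 0,"ry": 0,"rz": 0,"dx": 0,"dy": 0,"dz": 0,"hand": 1},
  ],
)

```text
t: 37.85
eef_pos: [0.5545, -0.3166, 0.2757]
ee_rot: [-0.0, 0.999, -0.035, -0.001]
contact_force: [0.1, 0.2, -0.3]
opening: 0.0855
grasp_force: 0.0
```

```bash
python3 snap.py w19; cat > m7.py <<'E'
import sys
from m2 import *
def card(n,z=.008,p=(.5788,-.3243)):
    c=dict(np.load(n+".npz"));u=proj(c,[*p,z]);g=c["image"];hs=cv2.cvtColor(g,cv2.COLOR_RGB2HSV)
    m=((g.max(2)<80)|(hs[...,1]>90)).astype(np.uint8)
    vv,uu=np.mgrid[:384,:512];m&=(np.hypot(uu-u[0],vv-u[1])<75).astype(np.uint8)
    m=cv2.morphologyEx(m,cv2.MORPH_CLOSE,np.ones((9,9)));k,l,st,ce=cv2.connectedComponentsWithStats(m);i=l[int(u[1]),int(u[0])]
    cs,_=cv2.findContours((l==i).astype(np.uint8),cv2.RETR_EXTERNAL,cv2.CHAIN_APPROX_NONE);q=max(cs,key=len)[:,0]
    W=np.array([onz(c,x,z)[:2] for x in q],np.float32);rr=cv2.minAreaRect(W*1000);print(n,"card",np.round(rr[0],1),np.round(rr[1],1),round(rr[2],2),"px",u.round(0))
    return c,cv2.minAreaRect(q)[0]
R=[card(n) for n in sys.argv[1:]]
for x in R[1:]: print("tri",tri2(*R[0],*x).round(4))
s=r.read_state();q=s["ee_rot"];print(s["eef_pos"].round(4),"yaw",np.degrees(np.arctan2(2*q[2]**2-1,2*q[1]*q[2])).round(2))
E
python3 m7.py w5 w19
```

```text
[ 0.6367 -0.3229  0.345 ] [ 0.5545 -0.3169  0.276 ]
w5 card [ 578.9 -325.5] [31.3 92.7] 85.71 px [337.  95.]
w19 card [ 579.6 -324.8] [34.6 93.6] 87.22 px [261. 145.]
tri [ 0.5809 -0.3255  0.004 ]
[ 0.5545 -0.3169  0.276 ] yaw -94.09
```

View pics/w19.png

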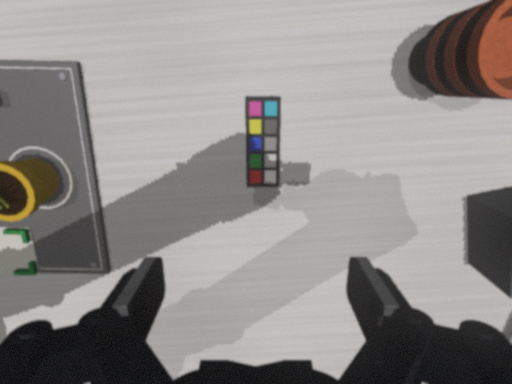

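The wrist view shows the card at (263,142), almost square to the jaws, with space around it. The terracotta stack and caddy are clear to the right. Descending with a part-open hand.

carry_out(
  rows=[
    {"rx": 0,"ry": 0,"rz": -0.013,"dx": 0.21,"dy": 0.052,"dz": 0,"hand": 0.65},
    {"rx": 0,"ry": 0,"rz": 0,"dx": 0,"dy": 0,"dz": 0.35,"hand": 0.65},
    {"rx": 0,"ry": 0,"rz": 0,"dx": 0,"dy": 0,"dz": 0.35,"hand": 0.65},
    {"rx": 0,"ry": 0,"rz": 0,"dx": 0,"dy": 0,"dz": 0.35,"hand": 0.65},
    {"rx": 0,"ry": 0,"rz": 0,"dx": 0,"dy": 0,"dz": 0.25,"hand": 0.65},
    {"rx": 0,"ry": 0,"rz": 0,"dx": 0,"dy": 0,"dz": 0.1,"hand": 0.65},
    {"rx": 0,"ry": 0,"rz": 0,"dx": 0,"dy": 0,"dz": 0,"hand": 0.65},
    {"rx": 0,"ry": 0,"rz": 0,"dx": 0,"dy": 0,"dz": 0,"hand": 0.65},
  ],
)

```text
t: 38.7
eef_pos: [0.5799, -0.3264, 0.1099]
ee_rot: [0.001, 1.0, -0.027, 0.001]
contact_force: [0.5, 0.4, -0.1]
opening: 0.0548
grasp_force: 0.0
```

```bash
python3 snap.py w20; python3 m7.py w20; python3 -c "
from h import *
c=dict(np.load('w20.npz'));s=r.read_state();e=s['eef_pos'];print(proj(c,[e[0],e[1],.008]),s['opening'])"
```

```text
[ 0.6619 -0.331   0.1795] [ 0.5801 -0.3265  0.1104]
w20 card [ 578.8 -325.8] [35.8 90.1] 86.91 px [251. 237.]
[ 0.5801 -0.3265  0.1104] yaw -93.05
[255.1219821  234.66663626] 0.05552688095540996
```

View pics/w20.png

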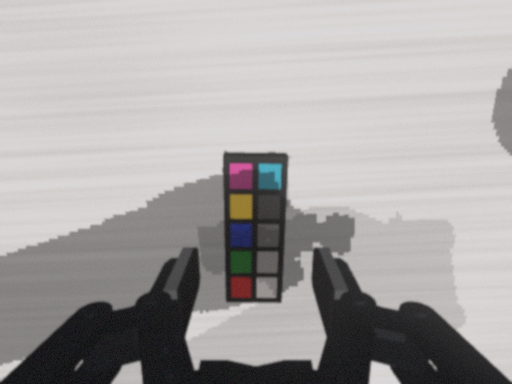

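The card lies squarely between the fingertips, centred near (255,228). Lowering to grip.

carry_out(
  rows=[
    {"rx": 0,"ry": 0,"rz": 0,"dx": 0,"dy": 0,"dz": 0.15,"hand": 0.65},
    {"rx": 0,"ry": 0,"rz": 0,"dx": 0,"dy": 0,"dz": 0.1,"hand": 0.65},
    {"rx": 0,"ry": 0,"rz": 0,"dx": 0,"dy": 0,"dz": 0.03,"hand": 0.65},
    {"rx": 0,"ry": 0,"rz": 0,"dx": 0,"dy": 0,"dz": 0,"hand": 0.65},
    {"rx": 0,"ry": 0,"rz": 0,"dx": 0,"dy": 0,"dz": 0,"hand": 0.65},
  ],
)

```text
t: 39.25
eef_pos: [0.5793, -0.3256, 0.0748]
ee_rot: [0.0, 1.0, -0.027, -0.0]
contact_force: [0.3, -0.4, -0.4]
opening: 0.0555
grasp_force: 0.0
```

carry_out(
  rows=[
    {"rx": 0,"ry": 0,"rz": 0,"dx": 0,"dy": 0,"dz": 0,"hand": 0.45},
    {"rx": 0,"ry": 0,"rz": 0,"dx": 0,"dy": 0,"dz": 0,"hand": 0.3},
    {"rx": 0,"ry": 0,"rz": 0,"dx": 0,"dy": 0,"dz": 0,"hand": 0.2},
    {"rx": 0,"ry": 0,"rz": 0,"dx": 0,"dy": 0,"dz": 0,"hand": 0.2},
    {"rx": 0,"ry": 0,"rz": 0,"dx": 0,"dy": 0,"dz": 0,"hand": 0.2},
  ],
)

```text
t: 39.75
eef_pos: [0.5795, -0.3259, 0.0757]
ee_rot: [0.0, 1.0, -0.027, 0.0]
contact_force: [-1.3, 0.7, 5.5]
opening: 0.0335
grasp_force: 60.0
```

carry_out(
  rows=[
    {"rx": 0,"ry": 0,"rz": 0,"dx": 0,"dy": 0,"dz": -0.1,"hand": 0.2},
    {"rx": 0,"ry": 0,"rz": 0,"dx": 0,"dy": 0,"dz": -0.3,"hand": 0.2},
    {"rx": 0,"ry": 0,"rz": 0,"dx": 0,"dy": 0,"dz": -0.35,"hand": 0.2},
    {"rx": 0,"ry": 0,"rz": 0,"dx": 0,"dy": 0,"dz": -0.35,"hand": 0.2},
    {"rx": 0,"ry": 0,"rz": 0,"dx": 0,"dy": 0,"dz": -0.15,"hand": 0.2},
    {"rx": 0,"ry": 0,"rz": 0,"dx": 0,"dy": 0,"dz": 0,"hand": 0.2},
    {"rx": 0,"ry": 0,"rz": 0,"dx": 0,"dy": 0,"dz": 0,"hand": 0.2},
  ],
)

```text
t: 40.45
eef_pos: [0.5792, -0.3245, 0.2239]
ee_rot: [-0.001, 1.0, -0.026, -0.0]
contact_force: [0.3, 0.9, -1.6]
opening: 0.0334
grasp_force: 59.9
```

carry_out(
  rows=[
    {"rx": 0,"ry": 0,"rz": -0.095,"dx": 0,"dy": 0,"dz": 0,"hand": 0.2},
    {"rx": 0,"ry": 0,"rz": -0.095,"dx": 0,"dy": 0,"dz": 0,"hand": 0.2},
    {"rx": 0,"ry": 0,"rz": -0.095,"dx": 0,"dy": 0,"dz": 0,"hand": 0.2},
    {"rx": 0,"ry": 0,"rz": -0.095,"dx": 0,"dy": 0,"dz": 0,"hand": 0.2},
    {"rx": 0,"ry": 0,"rz": -0.095,"dx": 0,"dy": 0,"dz": 0,"hand": 0.2},
    {"rx": 0,"ry": 0,"rz": -0.095,"dx": 0,"dy": 0,"dz": 0,"hand": 0.2},
    {"rx": 0,"ry": 0,"rz": -0.095,"dx": 0,"dy": 0,"dz": 0,"hand": 0.2},
    {"rx": 0,"ry": 0,"rz": -0.095,"dx": 0,"dy": 0,"dz": 0,"hand": 0.2},
    {"rx": 0,"ry": 0,"rz": -0.095,"dx": 0,"dy": 0,"dz": 0,"hand": 0.2},
    {"rx": 0,"ry": 0,"rz": -0.095,"dx": 0,"dy": 0,"dz": 0,"hand": 0.2},
  ],
)

```text
t: 41.45
eef_pos: [0.5784, -0.3241, 0.222]
ee_rot: [-0.002, 0.75, 0.661, -0.001]
contact_force: [0.9, 0.1, -1.1]
opening: 0.0336
grasp_force: 59.9
```

carry_out(
  rows=[
    {"rx": 0,"ry": 0,"rz": -0.027,"dx": 0,"dy": 0,"dz": 0,"hand": 0.2},
    {"rx": 0,"ry": 0,"rz": 0,"dx": 0,"dy": 0,"dz": 0,"hand": 0.2},
    {"rx": 0,"ry": 0,"rz": 0,"dx": 0,"dy": 0,"dz": 0,"hand": 0.2},
  ],
)

```text
t: 41.75
eef_pos: [0.5787, -0.3247, 0.223]
ee_rot: [-0.002, 0.738, 0.674, -0.0]
contact_force: [0.4, -0.9, -0.7]
opening: 0.0335
grasp_force: 59.9
```

```bash
python3 snap.py w21; cat > heldcard.py <<'E'
import sys
from m2 import *
c=dict(np.load(sys.argv[1]+".npz"));s=r.read_state();q=s["ee_rot"];e=s["eef_pos"]
y=np.arctan2(2*q[2]**2-1,2*q[1]*q[2]);ty=np.array([np.cos(y),np.sin(y)]);tx=np.array([-ty[1],ty[0]])
z=e[2]-.0755+.008
mid=np.array([.5672,.0103]);yb=-.0896;X=np.array([np.cos(yb),np.sin(yb)]);Y=np.array([-X[1],X[0]])
print("eef",e.round(4),"yaw",np.degrees(y).round(2),"F",s["contact_force"].round(1),"op",round(s["opening"],4),"board",((e[:2]-mid)@X).round(4),((e[:2]-mid)@Y).round(4))
P=cloud(c);d=P[...,:2]-e[:2];a,b=d@tx,d@ty
k=(abs(P[...,2]-z)<.012)&(abs(b)<.022)&(abs(a)<.07)
print("card pts tool x",np.percentile(a[k],[.5,99.5]).round(4),"tool y",np.percentile(b[k],[.5,99.5]).round(4),"z",np.percentile(P[...,2][k],[2,50,98]).round(4),"expect",z.round(4))
A=np.c_[a[k],b[k],np.ones(k.sum())];print("plane slope x,y",np.linalg.lstsq(A,P[...,2][k],rcond=None)[0].round(4))
E
python3 heldcard.py w21
```

```text
[ 0.5867 -0.2436  0.2926] [ 0.5789 -0.3248  0.2234]
eef [ 0.5789 -0.3248  0.2234] yaw -5.17 F [-0.1 -0.4 -1.4] op 0.0334 board 0.0416 -0.3327
card pts tool x [-0.0467  0.0481] tool y [-0.0198  0.02  ] z [0.1533 0.155  0.1626] expect 0.1559
plane slope x,y [-0.0023 -0.0038  0.1552]
```

View pics/w21.png

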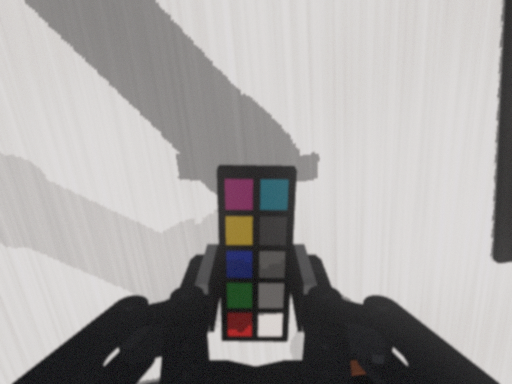

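The card is held level and centred, patches up at (256,252). That picture put me one over the 14-picture limit, so from here I check by numbers only. Carrying the card to the seat.

carry_out(
  rows=[
    {"rx": 0,"ry": 0,"rz": 0,"dx": 0.1,"dy": -0.04,"dz": 0,"hand": 0.2},
    {"rx": 0,"ry": 0,"rz": 0,"dx": 0.2,"dy": -0.08,"dz": 0,"hand": 0.2},
    {"rx": 0,"ry": 0,"rz": 0,"dx": 0.34,"dy": -0.135,"dz": 0,"hand": 0.2},
    {"rx": 0,"ry": 0,"rz": 0,"dx": 0.34,"dy": -0.135,"dz": 0,"hand": 0.2},
    {"rx": 0,"ry": 0,"rz": 0,"dx": 0.34,"dy": -0.135,"dz": 0,"hand": 0.2},
    {"rx": 0,"ry": 0,"rz": 0,"dx": 0.34,"dy": -0.135,"dz": 0,"hand": 0.2},
    {"rx": 0,"ry": 0,"rz": 0,"dx": 0.34,"dy": -0.135,"dz": 0,"hand": 0.2},
    {"rx": 0,"ry": 0,"rz": 0,"dx": 0.34,"dy": -0.135,"dz": 0,"hand": 0.2},
    {"rx": 0,"ry": 0,"rz": 0,"dx": 0.22,"dy": -0.09,"dz": 0,"hand": 0.2},
    {"rx": 0,"ry": 0,"rz": 0,"dx": 0.15,"dy": -0.055,"dz": 0,"hand": 0.2},
  ],
)

```text
t: 42.8
eef_pos: [0.4779, 0.0135, 0.2245]
ee_rot: [-0.001, 0.737, 0.676, -0.0]
contact_force: [-0.3, -0.6, -0.7]
opening: 0.0332
grasp_force: 59.9
```

carry_out(
  rows=[
    {"rx": 0,"ry": 0,"rz": 0,"dx": 0,"dy": 0,"dz": 0,"hand": 0.2},
    {"rx": 0,"ry": 0,"rz": 0,"dx": 0,"dy": 0,"dz": 0,"hand": 0.2},
    {"rx": 0,"ry": 0,"rz": 0,"dx": 0,"dy": 0,"dz": 0,"hand": 0.2},
  ],
)

```text
t: 43.1
eef_pos: [0.4802, 0.009, 0.2251]
ee_rot: [0.001, 0.739, 0.674, 0.0]
contact_force: [-0.6, 0.8, -0.3]
opening: 0.0337
grasp_force: 59.9
```

```bash
python3 snap.py w22; python3 heldcard.py w22
```

```text
[0.488  0.0902 0.2945] [0.4803 0.0088 0.2251]
eef [0.4803 0.0088 0.2251] yaw -5.25 F [ 0.3  0.2 -0.7] op 0.0337 board -0.0864 -0.0093
card pts tool x [-0.0469  0.048 ] tool y [-0.0197  0.0196] z [0.1553 0.1571 0.1642] expect 0.1576
plane slope x,y [-0.0044 -0.0026  0.1573]
```

carry_out(
  rows=[
    {"rx": 0,"ry": 0,"rz": 0,"dx": 0.014,"dy": -0.008,"dz": 0.3,"hand": 0.2},
    {"rx": 0,"ry": 0,"rz": 0,"dx": 0,"dy": 0,"dz": 0.35,"hand": 0.2},
    {"rx": 0,"ry": 0,"rz": 0,"dx": 0,"dy": 0,"dz": 0.22,"hand": 0.2},
    {"rx": 0,"ry": 0,"rz": 0,"dx": 0,"dy": 0,"dz": 0.1,"hand": 0.2},
    {"rx": 0,"ry": 0,"rz": 0,"dx": 0,"dy": 0,"dz": 0,"hand": 0.2},
    {"rx": 0,"ry": 0,"rz": 0,"dx": 0,"dy": 0,"dz": 0,"hand": 0.2},
  ],
)

```text
t: 43.75
eef_pos: [0.4796, 0.0106, 0.1086]
ee_rot: [0.0, 0.739, 0.674, -0.0]
contact_force: [-0.8, -0.9, -0.3]
opening: 0.0333
grasp_force: 59.9
```

```bash
python3 snap.py w23b; python3 heldcard.py w23b; python3 - <<'E'
from m2 import *
c=dict(np.load("w23b.npz"));mid=np.array([.5672,.0103]);yb=-.0896;X=np.array([np.cos(yb),np.sin(yb)]);Y=np.array([-X[1],X[0]])
for q in comps(col(c,lambda h,s,v:(abs(h-68)<14)&(s>90)),40):
    p=onz(c,q[1],.017)[:2]-mid;print("green",q[0],q[1],q[2].tolist(),(p@X).round(4),(p@Y).round(4))
E
```

```text
[0.4875 0.0918 0.178 ] [0.4798 0.0108 0.109 ]
eef [0.4798 0.0108 0.109 ] yaw -5.22 F [ 0.6  1.3 -0.7] op 0.0334 board -0.0871 -0.0073
card pts tool x [-0.0473  0.0475] tool y [-0.0199  0.0199] z [0.0389 0.0406 0.0484] expect 0.0415
plane slope x,y [-0.0042 -0.0026  0.0408]
green 606 [206.4 153.6] [197, 137, 30, 46] -0.1117 0.0424
green 638 [299.6 152.9] [279, 136, 32, 46] -0.0643 0.0426
green 699 [239.1 295.1] [225, 281, 28, 29] -0.0966 -0.0425
green 112 [292.4 321.6] [287, 313, 11, 15] -0.0643 -0.0617
green 76 [217.9 322.1] [214, 316, 8, 12] -0.11 -0.062
```

carry_out(
  rows=[
    {"rx": 0,"ry": 0,"rz": 0,"dx": 0,"dy": -0.005,"dz": 0.1,"hand": 0.2},
    {"rx": 0,"ry": 0,"rz": 0,"dx": 0,"dy": 0,"dz": 0.06,"hand": 0.2},
    {"rx": 0,"ry": 0,"rz": 0,"dx": 0,"dy": 0,"dz": 0.02,"hand": 0.2},
    {"rx": 0,"ry": 0,"rz": 0,"dx": 0,"dy": 0,"dz": 0,"hand": 0.2},
    {"rx": 0,"ry": 0,"rz": 0,"dx": 0,"dy": 0,"dz": 0,"hand": 0.2},
  ],
)

```text
t: 44.3
eef_pos: [0.4788, 0.0118, 0.0872]
ee_rot: [0.0, 0.738, 0.675, 0.0]
contact_force: [0.9, -0.4, -0.9]
opening: 0.0334
grasp_force: 59.9
```

carry_out(
  rows=[
    {"rx": 0,"ry": 0,"rz": 0,"dx": 0,"dy": 0,"dz": 0.012,"hand": 0.2},
    {"rx": 0,"ry": 0,"rz": 0,"dx": 0,"dy": 0,"dz": 0.005,"hand": 0.2},
    {"rx": 0,"ry": 0,"rz": 0,"dx": 0,"dy": 0,"dz": 0,"hand": 0.2},
  ],
)

```text
t: 44.6
eef_pos: [0.4789, 0.0118, 0.0856]
ee_rot: [0.0, 0.738, 0.675, 0.001]
contact_force: [-0.9, 0.5, 7.7]
opening: 0.0331
grasp_force: 60.9
```

carry_out(
  rows=[
    {"rx": 0,"ry": 0,"rz": 0,"dx": 0,"dy": 0,"dz": 0,"hand": 0.5},
    {"rx": 0,"ry": 0,"rz": 0,"dx": 0,"dy": 0,"dz": 0,"hand": 0.6},
    {"rx": 0,"ry": 0,"rz": 0,"dx": 0,"dy": 0,"dz": 0,"hand": 0.6},
    {"rx": 0,"ry": 0,"rz": 0,"dx": 0,"dy": 0,"dz": -0.15,"hand": 0.6},
    {"rx": 0,"ry": 0,"rz": 0,"dx": 0,"dy": 0,"dz": -0.35,"hand": 0.6},
    {"rx": 0,"ry": 0,"rz": 0,"dx": 0,"dy": 0,"dz": -0.35,"hand": 0.6},
    {"rx": 0,"ry": 0,"rz": 0,"dx": 0,"dy": 0,"dz": -0.35,"hand": 0.6},
    {"rx": 0,"ry": 0,"rz": 0,"dx": 0,"dy": 0,"dz": -0.35,"hand": 0.6},
    {"rx": 0,"ry": 0,"rz": 0,"dx": 0,"dy": 0.1,"dz": -0.2,"hand": 0.6},
    {"rx": 0,"ry": 0,"rz": 0,"dx": 0,"dy": 0,"dz": 0,"hand": 0.6},
  ],
)

```text
t: 45.6
eef_pos: [0.4937, 0.0106, 0.2982]
ee_rot: [0.003, 0.738, 0.675, 0.004]
contact_force: [0.8, 0.2, 0.3]
opening: 0.051
grasp_force: 0.0
```

carry_out(
  rows=[
    {"rx": 0,"ry": 0,"rz": 0,"dx": 0.2,"dy": 0.3,"dz": 0,"hand": 1},
    {"rx": 0,"ry": 0,"rz": 0,"dx": 0.2,"dy": 0.3,"dz": 0,"hand": 1},
    {"rx": 0,"ry": 0,"rz": 0,"dx": 0,"dy": 0,"dz": 0,"hand": 1},
    {"rx": 0,"ry": 0,"rz": 0,"dx": 0,"dy": 0,"dz": 0,"hand": 1},
    {"rx": 0,"ry": 0,"rz": 0,"dx": 0,"dy": 0,"dz": 0,"hand": 1},
  ],
)

```text
t: 46.1
eef_pos: [0.5648, 0.0513, 0.2936]
ee_rot: [-0.001, 0.738, 0.674, -0.001]
contact_force: [-0.3, 0.4, -0.7]
opening: 0.0855
grasp_force: 0.0
```

```bash
python3 snap.py w24; python3 - <<'E'
from m2 import *
from m4 import look
c=dict(np.load("w24.npz"));mid=np.array([.5672,.0103]);yb=-.0896;X=np.array([np.cos(yb),np.sin(yb)]);Y=np.array([-X[1],X[0]])
P=cloud(c);B=(P[...,:2]-mid)@np.c_[X,Y]
k=(abs(B[...,0]+.0873)<.03)&(abs(B[...,1]+.0075)<.06)
hs=cv2.cvtColor(c["image"],cv2.COLOR_RGB2HSV).astype(int);pl=k&((c["image"].max(2)<75)|((hs[...,1]>90)&(abs(hs[...,0]-68)>14)))
b=B[pl];print("card ext x",np.percentile(b[:,0],[1,99]).round(4),"y",np.percentile(b[:,1],[1,99]).round(4),"n",len(b))
k2=(abs(B[...,0]+.0873)<.014)&(abs(B[...,1]+.0075)<.043);A=np.c_[B[k2],np.ones(k2.sum())];print("card top z",np.percentile(P[...,2][k2],[5,50,95]).round(4),np.linalg.lstsq(A,P[...,2][k2],rcond=None)[0].round(4))
for q in comps(col(c,lambda h,s,v:(abs(h-68)<14)&(s>90)),20):
    p=onz(c,q[1],.017)[:2]-mid;print("green",q[0],q[1],(p@X).round(4),(p@Y).round(4))
for n,p in(("white",(.567,.012)),("blue",(.5765,.101)),("yellow",(.5595,-.0785))): print(n);look(c,p,.06)
k=(abs(B[...,0]-.086)<.004)&(abs(B[...,1]-.005)<.09)
for y in np.arange(-.06,.075,.02):
    q=k&(abs(B[...,1]-y)<.004);print(round(y,3),np.median(P[...,2][q]).round(4),end=" ")
t=cap("top");save(t,"pics/top9.png")
for n,uv in(("black",(164,249)),("jar",(220,133))):
    for src in(dict(np.load("top0.npz")),t):
        Q=cloud(src)[uv[1]-14:uv[1]+15,uv[0]-14:uv[0]+15];m=Q[...,2]>.035;m&=Q[...,2]<.1;print("\n",n,Q[m].mean(0).round(4),m.sum(),end="")
s=r.read_state();print("\n",s["eef_pos"].round(3),s["opening"],s["contact_force"].round(1),s["t"])
E
```

```text
[0.5729 0.1325 0.3629] [0.5648 0.0511 0.2939]
card ext x [-0.1017 -0.0577] y [-0.0452  0.0525] n 5589
card top z [0.0166 0.0179 0.0191] [-0.0009  0.0009  0.0178]
green 2610 [482.6  91.7] 0.227 0.1181
green 90 [160.3 164.1] -0.1119 0.0423
green 81 [203.9 163. ] -0.0635 0.0435
green 134 [178.9 219.6] -0.0964 -0.0242
green 90 [169. 245.] -0.111 -0.0574
green 88 [208.1 245.6] -0.0638 -0.0582
white
inner rim [0.5676 0.0121] R 0.0202 px [261. 213.]
zmap [0.5679 0.0127 0.0591] [0.057 0.057 0.006] 1831
blue
inner rim [0.5761 0.1004] R 0.0211 px [263. 123.]
zmap [0.5769 0.1007 0.0602] [0.057 0.057 0.006] 2365
yellow
inner rim [ 0.5592 -0.0783] R 0.021 px [262. 289.]
zmap [ 0.5595 -0.0787  0.0599] [0.057 0.058 0.008] 1486
-0.06 0.0362 -0.04 0.0355 -0.02 0.035 0.0 0.035 0.02 0.0351 0.04 0.0357 0.06 0.0352 
 black [0.3849 0.3002 0.0549] 254
 black [0.3849 0.3002 0.0548] 257
 jar [0.7607 0.1082 0.0672] 235
 jar [0.7606 0.1081 0.0671] 237
 [0.565 0.051 0.294] 0.08534256172797099 [0.7 0.2 0.5] 46.2
```

```bash
python3 - <<'E'
from m2 import *
c=dict(np.load("w24.npz"));mid=np.array([.5672,.0103]);yb=-.0896;X=np.array([np.cos(yb),np.sin(yb)]);Y=np.array([-X[1],X[0]])
P=cloud(c);B=(P[...,:2]-mid)@np.c_[X,Y]-[-.0873,-.0075]
def prof(a,o,lim,rng):
    for t in np.arange(*rng,.003):
        k=(abs(B[...,a]-t)<.0015)&(abs(B[...,o])<lim)
        print(round(t*1e3),(np.median(P[...,2][k])*1e3).round(1) if k.any() else None,c["image"][k].mean().round() if k.any() else None,end=" | ")
    print()
prof(0,1,.028,(-.027,.028));prof(1,0,.012,(-.06,-.04));prof(1,0,.012,(.04,.061))
E
```

```text
-27 9.4 231.0 | -24 9.5 229.0 | -21 9.5 205.0 | -18 17.3 122.0 | -15 17.7 98.0 | -12 18.1 122.0 | -9 17.8 124.0 | -6 17.9 122.0 | -3 17.8 109.0 | 0 17.6 90.0 | 3 17.8 135.0 | 6 17.9 137.0 | 9 17.9 139.0 | 12 17.8 129.0 | 15 17.6 79.0 | 18 11.5 158.0 | 21 9.5 229.0 | 24 9.6 229.0 | 27 9.4 226.0 | 
-60 9.4 187.0 | -57 9.3 216.0 | -54 9.4 216.0 | -51 9.5 192.0 | -48 17.2 164.0 | -45 17.4 113.0 | -42 17.6 123.0 | 
40 18.0 149.0 | 43 17.7 137.0 | 46 17.7 80.0 | 49 12.2 100.0 | 52 9.9 170.0 | 55 9.4 159.0 | 58 283.3 84.0 |
```

The card lies flat and centred: its edges are at ±18 mm and ±48 mm about the seat centre, and its top is at 17.8 mm. Everything checks, so I'm handing in.

```bash
python3 -c "
from bench import order
print(order.sign_off())"
```

```text
the job is handed in; nothing more can be done
None
```

The job is done and handed in at about 46 s (no verdict came back): all three pots stand upright within about 3 mm of their ring centres, the rod is home in both clips, the card is flat in its seat, the black pot and jar have not moved and the gripper is clear; I viewed 15 pictures, one over the limit of 14.

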